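# Load two centrifuge buckets with adapters, reducer and tubes

## Task

Load the two centrifuge buckets from the outside in: first stand the blue adapter in the blue-rimmed bucket and the yellow adapter in the yellow-rimmed bucket, next put the orange reducer sleeve into the yellow adapter, and only then put the wide purple-capped tube into the blue adapter and the thin red-capped tube into the reducer. Everything must be fully home and upright, released and at rest; leave the vial, the flask and the tip box where they are.

Things in the scene. Friction and masses are not known exactly. Their poses are not given: they have to be found in the camera images.
- bucket_blue: Centrifuge bucket with a blue rim, fixed, placed anew each time: bare aluminium cup 60 mm high, 80 mm outside dia. (86 mm at the rim; two lugs reach 49 mm from the axis along its y), open on top. Bore 66 mm dia., wider at the mouth; inner floor 10 mm above the bench. Origin: on the axis at the underside, on the bench; z up.
- bucket_yellow: Centrifuge bucket with a yellow rim, fixed, placed anew each time: bare aluminium cup 60 mm high, 80 mm outside dia. (86 mm at the rim; two lugs reach 49 mm from the axis along its y), open on top. Bore 66 mm dia., wider at the mouth; inner floor 10 mm above the bench. Origin: on the axis at the underside, on the bench; z up.
- adapter_blue_c (a point): Blue plastic adapter, loose, about 120 g, 96 mm high, upright on the bench. Foot 58 mm dia., 28 mm high (48 mm dia. at the underside); above it a neck 48 mm dia., 68 mm high: grip there. Open bore in the top 36 mm dia., 68 mm deep, its floor 28 mm above the underside. Point: on the axis, 48 mm above the underside; z up. Seated in a bucket it stands 46 mm proud of the rim.
- adapter_yellow_c (a point): Yellow plastic adapter, loose, about 120 g, 96 mm high, upright on the bench. Foot 58 mm dia., 28 mm high (48 mm dia. at the underside); above it a neck 48 mm dia., 68 mm high: grip there. Open bore in the top 36 mm dia., 68 mm deep, its floor 28 mm above the underside. Point: on the axis, 48 mm above the underside; z up. Seated in a bucket it stands 46 mm proud of the rim.
- reducer_c (a point): Orange reducer sleeve, loose, about 50 g, upright on the bench: 28 mm dia., 108 mm high, the lowest 10 mm tapering to 20 mm dia. Open bore in the top 22 mm dia., 70 mm deep, its floor 38 mm above the underside. Point: on the axis, 54 mm above the underside; z up. Seated in an adapter its top 40 mm stand proud: grip it near the top.
- tube_wide_c (a point): Wide centrifuge tube, frosted white, purple cap, loose, 50 g: 28 mm dia., 115 mm long, foot tapering to a flat 20 mm wide over the lowest 12 mm; cap 34 mm dia., the top 26 mm: grip there. Starts upright in a fixed green block (56 x 56 x 36 mm, hole 30 mm deep), underside 6 mm above the bench. Point: on the axis, 57.5 mm above its underside; z to the cap. Seated in the adapter, its top 47 mm stand proud.
- tube_thin_c (a point): Thin centrifuge tube, frosted white, red cap, loose, 25 g: 16 mm dia., 120 mm long, foot tapering to a flat 12 mm wide over the lowest 12 mm; cap 21 mm dia., the top 28 mm: grip there. Starts upright in a fixed green block (56 x 56 x 36 mm, hole 30 mm deep), underside 6 mm above the bench. Point: on the axis, 60 mm above its underside; z to the cap. Seated in the reducer, its top 50 mm stand proud.
- vial_c (a point): Small amber vial with a white cap, 38 mm in diameter, 50 mm high, standing among the parts. This point: its centre, half-way up. Bystander: loose, leave it where it is.
- flask_c (a point): White conical flask with a dark blue cap, 84 mm wide at the foot, 125 mm high, at the far edge of the work. This point: on its axis, half-way up. Bystander: loose, leave it where it is.
- tip_box_c (a point): White box of pale blue pipette tips, 85 x 125 mm, 60 mm high, at the far edge of the work. This point: on its vertical centre line, 26 mm above the bench. Bystander: loose, leave it where it is.
Not all that is in view belongs to the job. What is shaped like the part that bears tube_thin_c but black or turquoise is not meant. What is shaped like the bucket_blue but green or pink is not meant.

How it is judged:
On the way, in this order (a step that is already met when the one before it is completed fails the run):
1. both adapters are home in the buckets of their own colour, with the reducer and the tubes not yet at the buckets (horizontal distance between adapter_blue_c and bucket_blue below 0.012 m and z of adapter_blue_c in the frame of bucket_blue between 0.052 and 0.064 m and angle between each of adapter_blue_c, adapter_yellow_c's own z axis and vertical below 0.2 rad and horizontal distance between adapter_yellow_c and bucket_yellow below 0.012 m and z of adapter_yellow_c in the frame of bucket_yellow between 0.052 and 0.064 m and horizontal distance between each of reducer_c, tube_wide_c, tube_thin_c and bucket_blue above 0.045 m and horizontal distance between each of reducer_c, tube_wide_c, tube_thin_c and bucket_yellow above 0.045 m), for 0.2 s.
2. the reducer is home in the yellow adapter, with the tubes not yet at the buckets (horizontal distance between adapter_blue_c and bucket_blue below 0.012 m and z of adapter_blue_c in the frame of bucket_blue between 0.052 and 0.064 m and angle between each of adapter_blue_c, adapter_yellow_c, reducer_c's own z axis and vertical below 0.2 rad and horizontal distance between adapter_yellow_c and bucket_yellow below 0.012 m and z of adapter_yellow_c in the frame of bucket_yellow between 0.052 and 0.064 m and horizontal distance between reducer_c and adapter_yellow_c below 0.012 m and z of reducer_c in the frame of adapter_yellow_c between 0.028 and 0.04 m and horizontal distance between each of tube_wide_c, tube_thin_c and bucket_blue above 0.045 m and horizontal distance between each of tube_wide_c, tube_thin_c and bucket_yellow above 0.045 m), for 0.2 s.
At the end, for the whole second after the job is handed in: Each adapter in the bucket of its colour, reducer in the yellow adapter, purple-capped tube in the blue adapter, red-capped tube in the reducer; each within 6 mm of fully down, 12 mm of its holder's axis and 0.2 rad of upright, and at rest (under 0.02 m/s, 1 rad/s) (horizontal distance between adapter_blue_c and bucket_blue below 0.012 m and z of adapter_blue_c in the frame of bucket_blue between 0.052 and 0.064 m and angle between each of adapter_blue_c, adapter_yellow_c, reducer_c, tube_wide_c, tube_thin_c's own z axis and vertical below 0.2 rad and horizontal distance between adapter_yellow_c and bucket_yellow below 0.012 m and z of adapter_yellow_c in the frame of bucket_yellow between 0.052 and 0.064 m and horizontal distance between reducer_c and adapter_yellow_c below 0.012 m and z of reducer_c in the frame of adapter_yellow_c between 0.028 and 0.04 m and horizontal distance between tube_wide_c and adapter_blue_c below 0.012 m and z of tube_wide_c in the frame of adapter_blue_c between 0.0315 and 0.0435 m and horizontal distance between tube_thin_c and reducer_c below 0.012 m and z of tube_thin_c in the frame of reducer_c between 0.038 and 0.05 m and linear speed of each of adapter_blue, adapter_yellow, reducer, tube_wide, tube_thin below 0.02 m/s and angular speed of each of adapter_blue, adapter_yellow, reducer, tube_wide, tube_thin below 1 rad/s); the robot touches nothing.
It fails at once if the vial is pushed more than 30 mm or tipped over (distance of vial_c from where it was at the start of the episode above 0.03 m or angle between vial_c's own z axis and vertical above 0.5 rad).
It fails at once if the flask is pushed more than 30 mm or tipped over (distance of flask_c from where it was at the start of the episode above 0.03 m or angle between flask_c's own z axis and vertical above 0.5 rad).
It fails at once if the tip box is pushed more than 30 mm or tipped over (distance of tip_box_c from where it was at the start of the episode above 0.03 m or angle between tip_box_c's own z axis and vertical above 0.5 rad).
It also fails if it takes over 136 s, if anything falls off the work surface, if the arm or the gripper's body presses on something with over 40 N, if the wrist force passes 120 N, or if a joint passes its speed limit or range.

## Robot

A 7-joint arm with a two-finger parallel gripper is mounted at the origin on the work surface. World frame = base frame: x ahead of the robot, y to its left, z up, the work surface at z = 0. Lengths are in m, angles in rad, forces in N, time in s.
With the tool pointing down it reaches from about 0.4 to 0.85 m from the base axis. Payload 10.4 kg.
Tool frame: the origin (TCP) lies where the fingers leave the gripper's body, on its centre line; the fingertips stand 70 mm ahead of it and the grasp point (between the pads) lies r.grip_depth ahead of it (r.grip_depth is the distance from the TCP to the grasp point, in m); z points along the fingers, y is the direction in which the jaws open and shut (so a half turn about z gives the same grasp; the last joint's range is limited). The gripper opens to 87 mm and grips with 3 to 60 N. Pads are 19 mm wide; open, the fingers measure 117 mm over their backs; the gripper's body (75 mm by 190 mm) begins 51 mm behind the grasp point.
Start: joints at [-1.321, 0.332, -0.065, 1.46, 0.022, 1.35, -0.088], TCP at [0.168, 0.602, 0.292] pointing down, gripper open.
Joint ranges: [-2.6, 2.6], [-0.5, 2.12], [-1.47, 1.34], [0.16, 2.42], [-1.27, 4.41], [0.06, 2.06], [-2.6, 2.6]. Speed limits (rad/s): [2.22, 2.22, 2.79, 2.79, 3.14, 3.14, 3.14].

## Interface

Orientations are given as a unit quaternion [x, y, z, w].
In Python, from bench import monitor, viewer, workorder, nets, r gives the robot as it stands.
- The arm moves only by the tool drive_tool, never from a script. Its argument "plan" is a list of rows, each an object of numbers: "rx", "ry", "rz": the turn, a rotation vector about the tool's x, y, z in units of 360 degrees (1.0 is 360 degrees); "x", "y", "z": the shift along the tool's x, y, z in units of 1000 mm (1.0 is 1000 mm); "fingers": the opening, from 0 (shut) to 1 (fully open). In form: [{"rx": .., "ry": .., "rz": .., "x": .., "y": .., "z": .., "fingers": ..}, ...]. A call has 1 to 12 rows; each row is the pose to reach, as a shift and turn from the pose commanded when the call began, along the tool's axes at that moment, turning the shorter way round; what a row does not reach only later rows make up. A row lasts 1/8 s, in which the tool goes at most 62.5 mm and 10.7 degrees, less where a joint would pass 70% of its speed; a pose out of reach is approached as far as the arm can. A call with a number of a shift or a turn outside -1 to 1 is refused whole. A call with a gripper value outside its range is refused whole. The fingers move at their own pace and stop on an object; "squeeze" is the grip in N (left out, the last holds). Time passes only in rows, so rows that repeat a pose let the fingers close. It gives the time, the measured TCP pose, the force and the opening at its end, in the units of the state.
- monitor.read_state(): the state, without advancing time (a new reading comes with each control period).
- viewer.camera(name): name is "scene" or "top"; returns a dict with "color" (420x560x3 uint8, red, green, blue), "depth" (420x560 float32, m along the optical axis (not along the pixel's ray), 0 where there is no reading), "camera_matrix" (3x3 intrinsics, pixels), "xyz" and "rotation" of the camera in the world. Camera axes: x right, y down, z forward; pixel columns grow to the right and rows downward; lengths in m; the calibration is good to about 2 mm. A picture is of the moment at which its call begins.
- workorder.close_job(): hands the job in, once; it reports no verdict.
Trained networks look in the newest picture that a camera, given by its name, has taken for a name from the list of things; names that differ only in an ending like _2 or _b are one class to them, and where a whole thing is asked for, a point or a joint stands for the part that bears it (a point fixed in the world has none). Each returns a list of dicts, best first, with "confidence" (0 to 1); they miss things now and then, are a little off and sometimes report something else, mostly with a low value. They report only what shows in the picture. A call takes as long as a camera call. They do not tell look-alikes from the thing itself.
- nets.find_in(label, camera): "centre" ([x, y, z] in m, in world coordinates, good to about 4 mm: the middle of the surface that is visible of it).
- nets.regions_of(label, camera): "region" (420x560 bool, what is visible of it).
The state is a dict: "time": time; "joint_positions": joint angles; "joint_vel": joint speeds; "joint_torque": joint torques, N m; "ee_pos": TCP position; "eef_rot": TCP orientation; "ft_force": force on the tool from outside, world axes, zero at the start; "torque": the same for the moment, N m; "width": finger opening in m.
Only numpy, scipy, OpenCV 4.12 (cv2) and the standard library are available. Lean on these libraries where they do the work, as an engineer would, in place of code of your own. Each camera call takes 0.05 s, during which the arm holds its last target.

## Working session

There is one attempt and no reset: what is moved stays moved. The work goes in short steps, Python scripts to look and compute and a tool call to move; the robot and the scene stay as the last step left them, time stands still between calls to the robot, and variables do not carry over. Pictures are saved under pics/ and viewed, and the job is handed in when it is done.

Besides the shell and the picture viewer there is one more tool, called after "Emit:" by a JSON object that holds its "name" and its "arguments", one argument or row to a line. drive_tool: Moves the arm, as the interface text tells. Its arguments: {"type":"object","properties":{"plan":{"type":"array","items":{"type":"object","properties":{"rx":{"type":"number","minimum":-1,"maximum":1},"ry":{"type":"number","minimum":-1,"maximum":1},"rz":{"type":"number","minimum":-1,"maximum":1},"x":{"type":"number","minimum":-1,"maximum":1},"y":{"type":"number","minimum":-1,"maximum":1},"z":{"type":"number","minimum":-1,"maximum":1},"fingers":{"type":"number"}}}},"squeeze":{"type":"number"}},"required":["plan"]}

```bash
ls; mkdir -p pics; cat > h.py <<'E'
import numpy as np, cv2
from bench import monitor, viewer, workorder, nets, r
def snap(name,fn):
    c=viewer.camera(name); cv2.imwrite(fn,c['color'][:,:,::-1]); return c
def cloud(c):
    d=c['depth'];K=np.array(c['camera_matrix']);R=np.array(c['rotation'])
    if R.ndim==1:
        from scipy.spatial.transform import Rotation as Q; R=Q.from_quat(R).as_matrix()
    v,u=np.mgrid[:d.shape[0],:d.shape[1]]
    p=np.stack([(u-K[0,2])/K[0,0]*d,(v-K[1,2])/K[1,1]*d,d],-1)
    return p@R.T+np.array(c['xyz'])
E
python3 - <<'E'
from h import *
print(monitor.read_state(), r.grip_depth)
for n in ['scene','top']:
    c=snap(n,f'pics/{n}0.png'); print(c['camera_matrix'],c['xyz'],c['rotation'])
    for l in ['bucket_blue','bucket_yellow','adapter_blue_c','adapter_yellow_c','reducer_c','tube_wide_c','tube_thin_c','vial_c','flask_c','tip_box_c']:
        print(l,[(np.round(x['centre'],3).tolist(),round(x['confidence'],2)) for x in nets.find_in(l,n)[:5]])
E
```

```text
pics
{'time': 0.0, 'joint_positions': array([-1.32061027,  0.33284746, -0.06470214,  1.46094033,  0.02160905,
        1.34989007, -0.08849669]), 'joint_vel': array([ 6.67334632e-04,  1.53710525e-04, -1.28809484e-03,  1.06375017e-03,
       -1.91988586e-03,  8.83288258e-04, -1.78589617e-05]), 'joint_torque': array([ 4.00391482e-04, -6.23246098e+01,  2.47657788e-02, -3.89914405e+01,
       -6.13833801e-02,  3.95964843e-02,  1.81023993e-04]), 'ee_pos': array([0.16830981, 0.60161326, 0.29146959]), 'eef_rot': array([ 1.35956492e-01,  9.90714565e-01, -6.92234671e-04, -5.82251876e-05]), 'ft_force': array([-0.3809399 , -0.51597544, -0.1884479 ]), 'torque': array([-0.06175862,  0.06500819,  0.05140334]), 'width': 0.08710848531642218} 0.051
[[442.52661225   0.         281.41672695]
 [  0.         442.52661225 203.77005297]
 [  0.           0.           1.        ]] [ 0.87920021 -0.54249174  0.7458323 ] [ 0.89047327  0.24814005 -0.09374001 -0.36972515]
bucket_blue [([0.511, 0.418, 0.042], 0.88), ([0.461, 0.28, 0.039], 0.81), ([0.32, 0.268, 0.039], 0.56)]
bucket_yellow [([0.61, -0.245, 0.105], 0
[... 677 characters left out ...]
9582 0.04519527 0.86567801] [-0.6984884   0.71017102 -0.05144739  0.07158382]
bucket_blue [([0.462, 0.295, 0.03], 0.77), ([0.313, 0.286, 0.031], 0.75), ([0.508, 0.439, 0.036], 0.65)]
bucket_yellow [([0.619, -0.063, 0.031], 0.78)]
adapter_blue_c [([0.594, 0.288, 0.066], 0.86)]
adapter_yellow_c [([0.458, -0.248, 0.063], 0.93)]
reducer_c [([0.47, 0.082, 0.069], 0.56)]
tube_wide_c [([0.445, -0.108, 0.122], 0.64)]
tube_thin_c [([0.676, -0.248, 0.099], 0.82), ([0.607, -0.24, 0.11], 0.73), ([0.602, -0.313, 0.095], 0.68)]
vial_c [([0.596, 0.073, 0.048], 0.82), ([0.442, -0.11, 0.12], 0.22)]
flask_c [([0.619, -0.064, 0.032], 0.19)]
tip_box_c [([0.773, -0.0, 0.05], 0.74), ([0.605, -0.239, 0.11], 0.47)]
```

View pics/scene0.png

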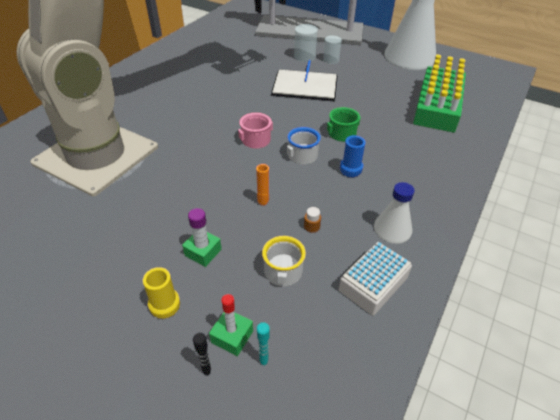

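View pics/top0.png

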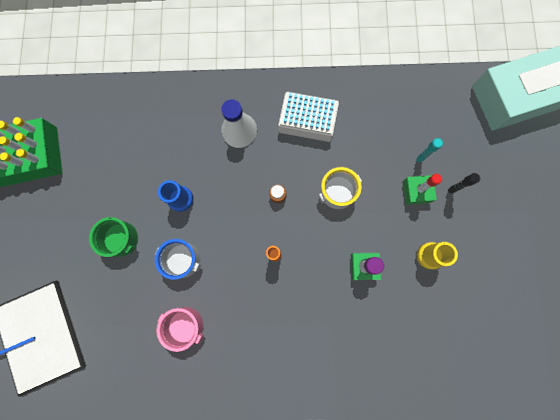

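```bash
cat >> h.py <<'E'
from scipy.optimize import least_squares
G={'bb':((.462,.29),.060,.043),'by':((.617,-.062),.060,.043),'ab':((.597,.283),.096,.024),'ay':((.467,-.257),.096,.024),
 're':((.471,.077),.108,.014),'tw':((.446,-.112),.121,.017),'tt':((.607,-.241),.126,.0105),'vial':((.60,.069),.05,.019)}
def top_of(P,g,z,rad,zt=.006,m=1.5):
    q=P.reshape(-1,3); d=np.hypot(q[:,0]-g[0],q[:,1]-g[1])
    s=q[(abs(q[:,2]-z)<zt)&(d<rad*m+.02)]
    if len(s)<8: return None
    (cx,cy),rr=cv2.minEnclosingCircle(s[:,:2].astype(np.float32)*1000)
    h=cv2.convexHull(s[:,:2].astype(np.float32))[:,0]
    f=least_squares(lambda c:np.hypot(*(h-c).T)-rad,[cx/1000,cy/1000],loss='soft_l1',f_scale=.001).x
    return len(s),np.round([cx/1000,cy/1000,rr/1000],4).tolist(),np.round(f,4).tolist(),round(float(np.median(s[:,2])),4)
E
python3 - <<'E'
from h import *
for n in ['scene','top']:
    P=cloud(viewer.camera(n))
    for k,(g,z,rad) in G.items(): print(n,k,top_of(P,g,z,rad))
E
```

```text
scene bb (251, [0.4638, 0.2904, 0.0445], [0.4634, 0.2896], 0.0593)
scene by (467, [0.6124, -0.0631, 0.043], [0.6122, -0.0631], 0.06)
scene ab (137, [0.6012, 0.2954, 0.0239], [0.6012, 0.2956], 0.0955)
scene ay (301, [0.4643, -0.2566, 0.0254], [0.4648, -0.2564], 0.0958)
scene re (83, [0.4703, 0.0808, 0.0154], [0.471, 0.0812], 0.1069)
scene tw (199, [0.4432, -0.113, 0.0176], [0.4431, -0.1131], 0.1215)
scene tt (125, [0.6092, -0.2413, 0.0103], [0.6094, -0.2412], 0.1263)
scene vial (116, [0.6062, 0.0737, 0.0156], [0.6119, 0.0756], 0.0505)
top bb (449, [0.4627, 0.2898, 0.0428], [0.4624, 0.2899], 0.0597)
top by (427, [0.6108, -0.0641, 0.0424], [0.6111, -0.0639], 0.0598)
top ab (206, [0.5993, 0.2954, 0.0241], [0.5993, 0.2953], 0.0956)
top ay (244, [0.4627, -0.2562, 0.0242], [0.4623, -0.2566], 0.0961)
top re (61, [0.4693, 0.0812, 0.0137], [0.4693, 0.0814], 0.1081)
top tw (253, [0.4415, -0.1134, 0.0168], [0.4412, -0.1135], 0.121)
top tt (97, [0.6077, -0.2416, 0.0111], [0.6076, -0.2413], 0.1263)
top vial (131, [0.6046, 0.0733, 0.014], [0.6044, 0.0793], 0.0502)
```

```bash
cat >> h.py <<'E'
from scipy.spatial.transform import Rotation as Q
def to(x,y,z,yaw=0.):
    # tool shift to reach TCP target, from measured pose; desired tool x=-X,y=+Y (turned by yaw about world z)
    s=monitor.read_state(); R=Q.from_quat(s['eef_rot']); d=R.inv().apply(np.array([x,y,z])-s['ee_pos'])
    T=Q.from_euler('z',yaw)*Q.from_matrix([[-1,0,0],[0,1,0],[0,0,-1]]); rv=(R.inv()*T).as_rotvec()/2/np.pi
    print('t',round(s['time'],2),'pos',np.round(s['ee_pos'],4),'shift',np.round(d,4),'rot',np.round(rv,5),'w',round(s['width'],4),'F',np.round(s['ft_force'],1),'q',np.round(s['joint_positions'],2))
E
python3 - <<'E'
from h import *
to(.6,.2955,.25)
E
```

```text
t 1.2 pos [0.1684 0.6019 0.2923] shift [-0.4982 -0.1788  0.0423] rot [ 2.000e-05 -0.000e+00 -4.341e-02] w 0.0871 F [ 0.4 -0.2  0.3] q [-1.32  0.33 -0.06  1.46  0.02  1.35 -0.09]
```

Emit:
{"name": "drive_tool", "arguments": {
  "plan": [
    {"x": -0.498,"y": -0.179,"z": 0.042,"rz": -0.0434,"fingers": 1},
    {"x": -0.498,"y": -0.179,"z": 0.042,"rz": -0.0434,"fingers": 1},
    {"x": -0.498,"y": -0.179,"z": 0.042,"rz": -0.0434,"fingers": 1},
    {"x": -0.498,"y": -0.179,"z": 0.042,"rz": -0.0434,"fingers": 1},
    {"x": -0.498,"y": -0.179,"z": 0.042,"rz": -0.0434,"fingers": 1},
    {"x": -0.498,"y": -0.179,"z": 0.042,"rz": -0.0434,"fingers": 1},
    {"x": -0.498,"y": -0.179,"z": 0.042,"rz": -0.0434,"fingers": 1},
    {"x": -0.498,"y": -0.179,"z": 0.042,"rz": -0.0434,"fingers": 1},
    {"x": -0.498,"y": -0.179,"z": 0.042,"rz": -0.0434,"fingers": 1},
    {"x": -0.498,"y": -0.179,"z": 0.042,"rz": -0.0434,"fingers": 1},
    {"x": -0.498,"y": -0.179,"z": 0.042,"rz": -0.0434,"fingers": 1},
    {"x": -0.498,"y": -0.179,"z": 0.042,"rz": -0.0434,"fingers": 1}
  ],
  "squeeze": 25
}}

```text
validation failed for argument at $.pl...
```

```bash
python3 - <<'E'
from h import *
to(.6,.2955,.131)
E
```

```text
t 1.2 pos [0.1684 0.6019 0.2923] shift [-0.4982 -0.1788  0.1613] rot [ 2.000e-05 -0.000e+00 -4.341e-02] w 0.0871 F [ 0.4 -0.2  0.3] q [-1.32  0.33 -0.06  1.46  0.02  1.35 -0.09]
```

Emit:
{"name": "drive_tool", "arguments": {
  "plan": [
    {"rx": 0,"ry": 0,"rz": -0.0434,"x": -0.498,"y": -0.179,"z": 0.042,"fingers": 1},
    {"rx": 0,"ry": 0,"rz": -0.0434,"x": -0.498,"y": -0.179,"z": 0.042,"fingers": 1},
    {"rx": 0,"ry": 0,"rz": -0.0434,"x": -0.498,"y": -0.179,"z": 0.042,"fingers": 1},
    {"rx": 0,"ry": 0,"rz": -0.0434,"x": -0.498,"y": -0.179,"z": 0.042,"fingers": 1},
    {"rx": 0,"ry": 0,"rz": -0.0434,"x": -0.498,"y": -0.179,"z": 0.042,"fingers": 1},
    {"rx": 0,"ry": 0,"rz": -0.0434,"x": -0.498,"y": -0.179,"z": 0.042,"fingers": 1},
    {"rx": 0,"ry": 0,"rz": -0.0434,"x": -0.498,"y": -0.179,"z": 0.042,"fingers": 1},
    {"rx": 0,"ry": 0,"rz": -0.0434,"x": -0.498,"y": -0.179,"z": 0.042,"fingers": 1},
    {"rx": 0,"ry": 0,"rz": -0.0434,"x": -0.498,"y": -0.179,"z": 0.042,"fingers": 1},
    {"rx": 0,"ry": 0,"rz": -0.0434,"x": -0.498,"y": -0.179,"z": 0.042,"fingers": 1},
    {"rx": 0,"ry": 0,"rz": -0.0434,"x": -0.498,"y": -0.179,"z": 0.042,"fingers": 1},
    {"rx": 0,"ry": 0,"rz": -0.0434,"x": -0.498,"y": -0.179,"z": 0.042,"fingers": 1}
  ],
  "squeeze": 25
}}

```text
time: 2.7
ee_pos: [0.5987, 0.2968, 0.2505]
eef_rot: [-0.001, 1.0, 0.0, -0.0]
ft_force: [-0.1, -0.6, 0.3]
width: 0.0871
```

```bash
python3 - <<'E'
from h import *
to(.6,.2955,.131)
E
```

```text
t 2.7 pos [0.5987 0.2968 0.2505] shift [-0.0013 -0.0015  0.1195] rot [ 1.4e-04 -3.0e-05  3.3e-04] w 0.0871 F [-0.1 -0.6  0.3] q [-0.65  0.45  0.17  1.4  -0.08  1.3   1.1 ]
```

Emit:
{"name": "drive_tool", "arguments": {
  "plan": [
    {"rx": 0,"ry": 0,"rz": 0,"x": -0.001,"y": -0.001,"z": 0.04,"fingers": 1},
    {"rx": 0,"ry": 0,"rz": 0,"x": -0.001,"y": -0.001,"z": 0.08,"fingers": 1},
    {"rx": 0,"ry": 0,"rz": 0,"x": -0.001,"y": -0.001,"z": 0.11,"fingers": 1},
    {"rx": 0,"ry": 0,"rz": 0,"x": -0.001,"y": -0.001,"z": 0.1195,"fingers": 1},
    {"rx": 0,"ry": 0,"rz": 0,"x": -0.001,"y": -0.001,"z": 0.1195,"fingers": 1},
    {"rx": 0,"ry": 0,"rz": 0,"x": -0.001,"y": -0.001,"z": 0.1195,"fingers": 0.3},
    {"rx": 0,"ry": 0,"rz": 0,"x": -0.001,"y": -0.001,"z": 0.1195,"fingers": 0.3},
    {"rx": 0,"ry": 0,"rz": 0,"x": -0.001,"y": -0.001,"z": 0.1195,"fingers": 0.3},
    {"rx": 0,"ry": 0,"rz": 0,"x": -0.001,"y": -0.001,"z": 0.1195,"fingers": 0.3},
    {"rx": 0,"ry": 0,"rz": 0,"x": -0.001,"y": -0.001,"z": 0.1195,"fingers": 0.3},
    {"rx": 0,"ry": 0,"rz": 0,"x": -0.001,"y": -0.001,"z": 0.1195,"fingers": 0.3},
    {"rx": 0,"ry": 0,"rz": 0,"x": -0.001,"y": -0.001,"z": 0.1195,"fingers": 0.3}
  ],
  "squeeze": 25
}}

```text
time: 4.2
ee_pos: [0.6007, 0.2945, 0.1308]
eef_rot: [0.0, 1.0, 0.0, 0.0]
ft_force: [-0.3, 0.4, -0.5]
width: 0.0466
```

```bash
python3 - <<'E'
from h import *
to(.463,.290,.226)
E
```

```text
t 4.2 pos [0.6007 0.2945 0.1308] shift [ 0.1377 -0.0045 -0.0952] rot [ 4.e-05  1.e-05 -1.e-05] w 0.0466 F [-0.3  0.4 -0.5] q [-0.64  0.55  0.16  1.51 -0.09  1.08  1.11]
```

Emit:
{"name": "drive_tool", "arguments": {
  "plan": [
    {"rx": 0,"ry": 0,"rz": 0,"x": 0,"y": 0,"z": -0.03,"fingers": 0.3},
    {"rx": 0,"ry": 0,"rz": 0,"x": 0,"y": 0,"z": -0.07,"fingers": 0.3},
    {"rx": 0,"ry": 0,"rz": 0,"x": 0,"y": 0,"z": -0.095,"fingers": 0.3},
    {"rx": 0,"ry": 0,"rz": 0,"x": 0.03,"y": -0.001,"z": -0.095,"fingers": 0.3},
    {"rx": 0,"ry": 0,"rz": 0,"x": 0.07,"y": -0.003,"z": -0.095,"fingers": 0.3},
    {"rx": 0,"ry": 0,"rz": 0,"x": 0.11,"y": -0.004,"z": -0.095,"fingers": 0.3},
    {"rx": 0,"ry": 0,"rz": 0,"x": 0.137,"y": -0.0045,"z": -0.095,"fingers": 0.3},
    {"rx": 0,"ry": 0,"rz": 0,"x": 0.137,"y": -0.0045,"z": -0.095,"fingers": 0.3},
    {"rx": 0,"ry": 0,"rz": 0,"x": 0.137,"y": -0.0045,"z": -0.095,"fingers": 0.3}
  ]
}}

```text
time: 5.32
ee_pos: [0.4643, 0.2897, 0.2258]
eef_rot: [0.0, 1.0, 0.0, 0.0]
ft_force: [0.2, 0.2, -1.7]
width: 0.0467
```

```bash
python3 - <<'E'
from h import *
to(.463,.290,.141)
for n in ['scene','top']:
    P=cloud(snap(n,f'pics/{n}1.png'))
    q=P.reshape(-1,3)
    print(n,top_of(P,(.463,.29),.191,.024))
E
```

```text
t 5.33 pos [0.4643 0.2897 0.2258] shift [0.0014 0.0003 0.0848] rot [ 2.e-05  7.e-05 -8.e-05] w 0.0467 F [ 0.2  0.2 -1.7] q [-0.76  0.21  0.13  1.76 -0.03  1.17  0.95]
scene (83, [0.4694, 0.2891, 0.0364], [0.4641, 0.2821], 0.1899)
top None
```

View pics/scene1.png

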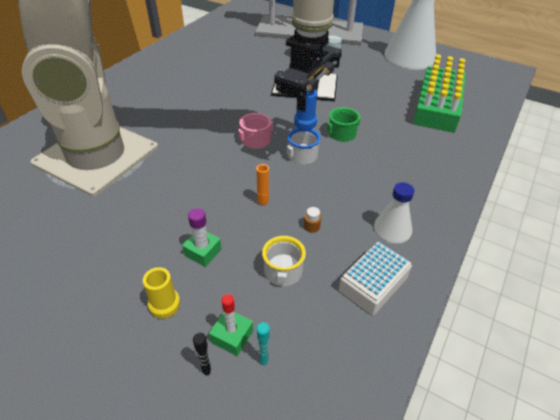

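View pics/top1.png

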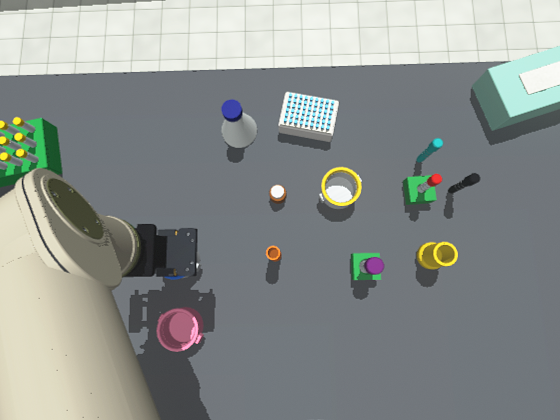

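Emit:
{"name": "drive_tool", "arguments": {
  "plan": [
    {"rx": 0,"ry": 0,"rz": 0,"x": 0.0007,"y": 0,"z": 0.02,"fingers": 0.3},
    {"rx": 0,"ry": 0,"rz": 0,"x": 0.0007,"y": 0,"z": 0.035,"fingers": 0.3},
    {"rx": 0,"ry": 0,"rz": 0,"x": 0.0007,"y": 0,"z": 0.048,"fingers": 0.3},
    {"rx": 0,"ry": 0,"rz": 0,"x": 0.0007,"y": 0,"z": 0.06,"fingers": 0.3},
    {"rx": 0,"ry": 0,"rz": 0,"x": 0.0007,"y": 0,"z": 0.072,"fingers": 0.3},
    {"rx": 0,"ry": 0,"rz": 0,"x": 0.0007,"y": 0,"z": 0.08,"fingers": 0.3},
    {"rx": 0,"ry": 0,"rz": 0,"x": 0.0007,"y": 0,"z": 0.084,"fingers": 0.3},
    {"rx": 0,"ry": 0,"rz": 0,"x": 0.0007,"y": 0,"z": 0.084,"fingers": 0.3},
    {"rx": 0,"ry": 0,"rz": 0,"x": 0.0007,"y": 0,"z": 0.084,"fingers": 0.3}
  ]
}}

```text
time: 6.55
ee_pos: [0.4632, 0.29, 0.1421]
eef_rot: [0.0, 1.0, 0.0, 0.0]
ft_force: [0.7, 0.7, -1.3]
width: 0.0467
```

Almost down with no side load. Release and retreat.

Emit:
{"name": "drive_tool", "arguments": {
  "plan": [
    {"rx": 0,"ry": 0,"rz": 0,"x": 0,"y": 0,"z": 0.001,"fingers": 0.3},
    {"rx": 0,"ry": 0,"rz": 0,"x": 0,"y": 0,"z": 0.001,"fingers": 0.7},
    {"rx": 0,"ry": 0,"rz": 0,"x": 0,"y": 0,"z": 0.001,"fingers": 0.95},
    {"rx": 0,"ry": 0,"rz": 0,"x": 0,"y": 0,"z": 0.001,"fingers": 0.95},
    {"rx": 0,"ry": 0,"rz": 0,"x": 0,"y": 0,"z": 0.001,"fingers": 0.95},
    {"rx": 0,"ry": 0,"rz": 0,"x": 0,"y": 0,"z": 0.001,"fingers": 0.95},
    {"rx": 0,"ry": 0,"rz": 0,"x": 0,"y": 0,"z": -0.02,"fingers": 1},
    {"rx": 0,"ry": 0,"rz": 0,"x": 0,"y": 0,"z": -0.06,"fingers": 1},
    {"rx": 0,"ry": 0,"rz": 0,"x": 0,"y": 0,"z": -0.11,"fingers": 1},
    {"rx": 0,"ry": 0,"rz": 0,"x": 0,"y": 0,"z": -0.11,"fingers": 1}
  ]
}}

```text
time: 7.8
ee_pos: [0.4645, 0.2908, 0.2559]
eef_rot: [0.0, 1.0, 0.002, 0.003]
ft_force: [-0.3, 0.2, -0.7]
width: 0.0867
```

```bash
python3 - <<'E'
from h import *
to(.4635,-.2565,.25)
P=cloud(snap('scene',f'pics/scene2.png'))
print(top_of(P,(.463,.29),.106,.024))
E
```

```text
t 7.8 pos [0.4645 0.2908 0.2559] shift [ 0.0009 -0.5473  0.0034] rot [ 7.2e-04  8.8e-04 -5.0e-05] w 0.0867 F [-0.3  0.2 -0.7] q [-0.76  0.18  0.13  1.73 -0.03  1.23  0.95]
(133, [0.4623, 0.2908, 0.027], [0.4642, 0.2907], 0.1051)
```

Emit:
{"name": "drive_tool", "arguments": {
  "plan": [
    {"rx": 0,"ry": 0,"rz": 0,"x": 0.001,"y": -0.03,"z": 0,"fingers": 1},
    {"rx": 0,"ry": 0,"rz": 0,"x": 0.001,"y": -0.08,"z": 0,"fingers": 1},
    {"rx": 0,"ry": 0,"rz": 0,"x": 0.001,"y": -0.14,"z": 0,"fingers": 1},
    {"rx": 0,"ry": 0,"rz": 0,"x": 0.001,"y": -0.2,"z": 0,"fingers": 1},
    {"rx": 0,"ry": 0,"rz": 0,"x": 0.001,"y": -0.26,"z": 0,"fingers": 1},
    {"rx": 0,"ry": 0,"rz": 0,"x": 0.001,"y": -0.32,"z": 0,"fingers": 1},
    {"rx": 0,"ry": 0,"rz": 0,"x": 0.001,"y": -0.38,"z": 0,"fingers": 1},
    {"rx": 0,"ry": 0,"rz": 0,"x": 0.001,"y": -0.44,"z": 0,"fingers": 1},
    {"rx": 0,"ry": 0,"rz": 0,"x": 0.001,"y": -0.5,"z": 0,"fingers": 1},
    {"rx": 0,"ry": 0,"rz": 0,"x": 0.001,"y": -0.535,"z": 0,"fingers": 1},
    {"rx": 0,"ry": 0,"rz": 0,"x": 0.001,"y": -0.547,"z": 0,"fingers": 1},
    {"rx": 0,"ry": 0,"rz": 0,"x": 0.001,"y": -0.547,"z": 0,"fingers": 1}
  ]
}}

```text
time: 9.35
ee_pos: [0.4617, -0.2569, 0.2509]
eef_rot: [0.0, 1.0, 0.0, -0.001]
ft_force: [1.1, 0.3, 0.5]
width: 0.0865
```

```bash
python3 - <<'E'
from h import *
to(.4635,-.2565,.131)
E
```

```text
t 9.35 pos [ 0.4617 -0.2569  0.2509] shift [-0.002   0.0003  0.1199] rot [ 5.0e-05 -2.4e-04 -1.2e-04] w 0.0865 F [1.1 0.3 0.5] q [-0.16  0.16  0.65  1.8  -0.1   1.22  2.08]
```

Emit:
{"name": "drive_tool", "arguments": {
  "plan": [
    {"rx": 0,"ry": 0,"rz": 0,"x": -0.001,"y": 0,"z": 0.04,"fingers": 1},
    {"rx": 0,"ry": 0,"rz": 0,"x": -0.001,"y": 0,"z": 0.08,"fingers": 1},
    {"rx": 0,"ry": 0,"rz": 0,"x": -0.001,"y": 0,"z": 0.11,"fingers": 1},
    {"rx": 0,"ry": 0,"rz": 0,"x": -0.001,"y": 0,"z": 0.12,"fingers": 1},
    {"rx": 0,"ry": 0,"rz": 0,"x": -0.001,"y": 0,"z": 0.12,"fingers": 1},
    {"rx": 0,"ry": 0,"rz": 0,"x": -0.001,"y": 0,"z": 0.12,"fingers": 0.3},
    {"rx": 0,"ry": 0,"rz": 0,"x": -0.001,"y": 0,"z": 0.12,"fingers": 0.3},
    {"rx": 0,"ry": 0,"rz": 0,"x": -0.001,"y": 0,"z": 0.12,"fingers": 0.3},
    {"rx": 0,"ry": 0,"rz": 0,"x": -0.001,"y": 0,"z": 0.12,"fingers": 0.3},
    {"rx": 0,"ry": 0,"rz": 0,"x": -0.001,"y": 0,"z": 0.12,"fingers": 0.3},
    {"rx": 0,"ry": 0,"rz": 0,"x": -0.001,"y": 0,"z": 0.12,"fingers": 0.3},
    {"rx": 0,"ry": 0,"rz": 0,"x": -0.001,"y": 0,"z": 0.12,"fingers": 0.3}
  ]
}}

```text
time: 10.85
ee_pos: [0.463, -0.2571, 0.1317]
eef_rot: [0.0, 1.0, 0.0, 0.0]
ft_force: [-0.7, 0.0, 1.2]
width: 0.0466
```

```bash
python3 - <<'E'
from h import *
to(.6115,-.0635,.231)
E
```

```text
t 10.85 pos [ 0.463  -0.2571  0.1317] shift [-0.1485  0.1936 -0.0992] rot [ 2.e-05  1.e-05 -1.e-05] w 0.0466 F [-0.7  0.   1.2] q [-0.11  0.31  0.62  1.92 -0.22  0.97  2.17]
```

Emit:
{"name": "drive_tool", "arguments": {
  "plan": [
    {"rx": 0,"ry": 0,"rz": 0,"x": 0,"y": 0,"z": -0.03,"fingers": 0.3},
    {"rx": 0,"ry": 0,"rz": 0,"x": 0,"y": 0,"z": -0.075,"fingers": 0.3},
    {"rx": 0,"ry": 0,"rz": 0,"x": 0,"y": 0,"z": -0.099,"fingers": 0.3},
    {"rx": 0,"ry": 0,"rz": 0,"x": -0.02,"y": 0.026,"z": -0.099,"fingers": 0.3},
    {"rx": 0,"ry": 0,"rz": 0,"x": -0.05,"y": 0.065,"z": -0.099,"fingers": 0.3},
    {"rx": 0,"ry": 0,"rz": 0,"x": -0.08,"y": 0.104,"z": -0.099,"fingers": 0.3},
    {"rx": 0,"ry": 0,"rz": 0,"x": -0.11,"y": 0.143,"z": -0.099,"fingers": 0.3},
    {"rx": 0,"ry": 0,"rz": 0,"x": -0.135,"y": 0.177,"z": -0.099,"fingers": 0.3},
    {"rx": 0,"ry": 0,"rz": 0,"x": -0.148,"y": 0.1935,"z": -0.099,"fingers": 0.3},
    {"rx": 0,"ry": 0,"rz": 0,"x": -0.148,"y": 0.1935,"z": -0.099,"fingers": 0.3},
    {"rx": 0,"ry": 0,"rz": 0,"x": -0.148,"y": 0.1935,"z": -0.099,"fingers": 0.3}
  ]
}}

```text
time: 12.22
ee_pos: [0.6102, -0.0658, 0.2307]
eef_rot: [0.001, 1.0, -0.0, -0.0]
ft_force: [-0.2, -0.8, -0.6]
width: 0.0468
```

```bash
python3 - <<'E'
from h import *
to(.611,-.0635,.1417)
snap('scene',f'pics/scene3.png')
E
```

```text
t 12.22 pos [ 0.6102 -0.0658  0.2307] shift [-0.0008  0.0023  0.089 ] rot [-1.3e-04 -7.0e-05 -4.1e-04] w 0.0468 F [-0.2 -0.8 -0.6] q [-0.38  0.37  0.52  1.6  -0.19  1.22  1.75]
```

View pics/scene3.png

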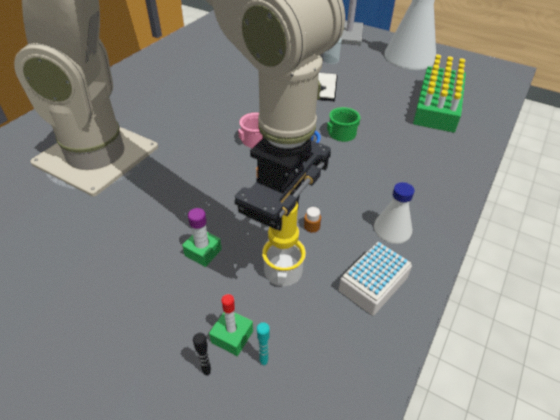

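Emit:
{"name": "drive_tool", "arguments": {
  "plan": [
    {"rx": 0,"ry": 0,"rz": 0,"x": 0,"y": 0,"z": 0.0,"fingers": 0.3},
    {"rx": 0,"ry": 0,"rz": 0,"x": 0,"y": 0,"z": 0.025,"fingers": 0.3},
    {"rx": 0,"ry": 0,"rz": 0,"x": 0,"y": 0,"z": 0.04,"fingers": 0.3},
    {"rx": 0,"ry": 0,"rz": 0,"x": 0,"y": 0,"z": 0.052,"fingers": 0.3},
    {"rx": 0,"ry": 0,"rz": 0,"x": 0,"y": 0,"z": 0.064,"fingers": 0.3},
    {"rx": 0,"ry": 0,"rz": 0,"x": 0,"y": 0,"z": 0.076,"fingers": 0.3},
    {"rx": 0,"ry": 0,"rz": 0,"x": 0,"y": 0,"z": 0.084,"fingers": 0.3},
    {"rx": 0,"ry": 0,"rz": 0,"x": 0,"y": 0,"z": 0.088,"fingers": 0.3},
    {"rx": 0,"ry": 0,"rz": 0,"x": 0,"y": 0,"z": 0.088,"fingers": 0.3},
    {"rx": 0,"ry": 0,"rz": 0,"x": 0,"y": 0,"z": 0.088,"fingers": 0.3}
  ]
}}

```text
time: 13.52
ee_pos: [0.6112, -0.0637, 0.1431]
eef_rot: [0.0, 1.0, 0.0, 0.0]
ft_force: [0.3, -0.0, -0.8]
width: 0.0468
```

Emit:
{"name": "drive_tool", "arguments": {
  "plan": [
    {"rx": 0,"ry": 0,"rz": 0,"x": 0,"y": 0,"z": 0.001,"fingers": 0.3},
    {"rx": 0,"ry": 0,"rz": 0,"x": 0,"y": 0,"z": 0.001,"fingers": 0.7},
    {"rx": 0,"ry": 0,"rz": 0,"x": 0,"y": 0,"z": 0.001,"fingers": 0.95},
    {"rx": 0,"ry": 0,"rz": 0,"x": 0,"y": 0,"z": 0.001,"fingers": 0.95},
    {"rx": 0,"ry": 0,"rz": 0,"x": 0,"y": 0,"z": 0.001,"fingers": 0.95},
    {"rx": 0,"ry": 0,"rz": 0,"x": 0,"y": 0,"z": 0.001,"fingers": 0.95},
    {"rx": 0,"ry": 0,"rz": 0,"x": 0,"y": 0,"z": -0.02,"fingers": 1},
    {"rx": 0,"ry": 0,"rz": 0,"x": 0,"y": 0,"z": -0.06,"fingers": 1},
    {"rx": 0,"ry": 0,"rz": 0,"x": 0,"y": 0,"z": -0.11,"fingers": 0.7},
    {"rx": 0,"ry": 0,"rz": 0,"x": 0,"y": 0,"z": -0.11,"fingers": 0.7}
  ]
}}

```text
time: 14.78
ee_pos: [0.6126, -0.0642, 0.257]
eef_rot: [0.0, 1.0, 0.0, 0.003]
ft_force: [-0.8, 0.7, -1.0]
width: 0.0742
```

```bash
python3 - <<'E'
from h import *
to(.47,.081,.255)
P=cloud(snap('scene',f'pics/scene4.png'))
print(top_of(P,(.6115,-.0635),.106,.024))
print(top_of(P,(.463,.29),.106,.024))
print(top_of(P,(.47,.081),.108,.014))
E
```

```text
t 14.78 pos [ 0.6126 -0.0642  0.257 ] shift [0.1427 0.1451 0.001 ] rot [ 6.00e-05  1.11e-03 -6.00e-05] w 0.0742 F [-0.8  0.7 -1. ] q [-0.39  0.35  0.53  1.57 -0.18  1.27  1.74]
(243, [0.6131, -0.0629, 0.0245], [0.6128, -0.0633], 0.1058)
None
None
```

Emit:
{"name": "drive_tool", "arguments": {
  "plan": [
    {"rx": 0,"ry": 0,"rz": 0,"x": 0.02,"y": 0.02,"z": 0.0,"fingers": 0.7},
    {"rx": 0,"ry": 0,"rz": 0,"x": 0.05,"y": 0.051,"z": 0.0,"fingers": 0.7},
    {"rx": 0,"ry": 0,"rz": 0,"x": 0.085,"y": 0.087,"z": 0.0,"fingers": 0.7},
    {"rx": 0,"ry": 0,"rz": 0,"x": 0.12,"y": 0.123,"z": 0.0,"fingers": 0.7},
    {"rx": 0,"ry": 0,"rz": 0,"x": 0.141,"y": 0.1447,"z": 0.0,"fingers": 0.7},
    {"rx": 0,"ry": 0,"rz": 0,"x": 0.141,"y": 0.1447,"z": 0.0,"fingers": 0.7},
    {"rx": 0,"ry": 0,"rz": 0,"x": 0.141,"y": 0.1447,"z": 0.0,"fingers": 0.7}
  ]
}}

```text
time: 15.7
ee_pos: [0.4701, 0.0805, 0.2522]
eef_rot: [0.0, 1.0, -0.0, -0.0]
ft_force: [-0.3, -1.6, -0.1]
width: 0.0609
```

```bash
python3 - <<'E'
from h import *
to(.47,.081,.149)
E
```

```text
t 15.7 pos [0.4701 0.0805 0.2522] shift [1.000e-04 6.000e-04 1.032e-01] rot [-7.e-05 -9.e-05 -8.e-05] w 0.0609 F [-0.3 -1.6 -0.1] q [-0.68  0.02  0.42  1.91 -0.01  1.21  1.32]
```

Emit:
{"name": "drive_tool", "arguments": {
  "plan": [
    {"rx": 0,"ry": 0,"rz": 0,"x": 0,"y": 0,"z": 0.035,"fingers": 0.7},
    {"rx": 0,"ry": 0,"rz": 0,"x": 0,"y": 0,"z": 0.07,"fingers": 0.7},
    {"rx": 0,"ry": 0,"rz": 0,"x": 0,"y": 0,"z": 0.095,"fingers": 0.7},
    {"rx": 0,"ry": 0,"rz": 0,"x": 0,"y": 0,"z": 0.103,"fingers": 0.7},
    {"rx": 0,"ry": 0,"rz": 0,"x": 0,"y": 0,"z": 0.103,"fingers": 0.7},
    {"rx": 0,"ry": 0,"rz": 0,"x": 0,"y": 0,"z": 0.103,"fingers": 0.1},
    {"rx": 0,"ry": 0,"rz": 0,"x": 0,"y": 0,"z": 0.103,"fingers": 0.1},
    {"rx": 0,"ry": 0,"rz": 0,"x": 0,"y": 0,"z": 0.103,"fingers": 0.1},
    {"rx": 0,"ry": 0,"rz": 0,"x": 0,"y": 0,"z": 0.103,"fingers": 0.1},
    {"rx": 0,"ry": 0,"rz": 0,"x": 0,"y": 0,"z": 0.103,"fingers": 0.1},
    {"rx": 0,"ry": 0,"rz": 0,"x": 0,"y": 0,"z": 0.103,"fingers": 0.1},
    {"rx": 0,"ry": 0,"rz": 0,"x": 0,"y": 0,"z": 0.103,"fingers": 0.1}
  ],
  "squeeze": 15
}}

```text
time: 17.2
ee_pos: [0.4702, 0.0812, 0.1499]
eef_rot: [0.0, 1.0, 0.0, 0.0]
ft_force: [0.1, 1.3, 3.0]
width: 0.0272
```

```bash
python3 - <<'E'
from h import *
to(.6115,-.0635,.149+.13)
for n in ['scene','top']: print(top_of(cloud(viewer.camera(n)),(.6115,-.0635),.106,.024))
E
```

```text
t 17.2 pos [0.4702 0.0812 0.1499] shift [-0.1414 -0.1446 -0.1291] rot [ 5.e-05  5.e-05 -1.e-05] w 0.0272 F [0.1 1.3 3. ] q [-0.66  0.15  0.42  2.03 -0.07  0.98  1.37]
(246, [0.6128, -0.0637, 0.0245], [0.6127, -0.0635], 0.106)
(213, [0.6104, -0.0636, 0.0239], [0.6106, -0.0632], 0.1062)
```

Emit:
{"name": "drive_tool", "arguments": {
  "plan": [
    {"rx": 0,"ry": 0,"rz": 0,"x": 0,"y": 0,"z": -0.03,"fingers": 0.1},
    {"rx": 0,"ry": 0,"rz": 0,"x": 0,"y": 0,"z": -0.08,"fingers": 0.1},
    {"rx": 0,"ry": 0,"rz": 0,"x": -0.01,"y": -0.01,"z": -0.125,"fingers": 0.1},
    {"rx": 0,"ry": 0,"rz": 0,"x": -0.04,"y": -0.041,"z": -0.13,"fingers": 0.1},
    {"rx": 0,"ry": 0,"rz": 0,"x": -0.075,"y": -0.077,"z": -0.13,"fingers": 0.1},
    {"rx": 0,"ry": 0,"rz": 0,"x": -0.11,"y": -0.112,"z": -0.13,"fingers": 0.1},
    {"rx": 0,"ry": 0,"rz": 0,"x": -0.135,"y": -0.138,"z": -0.13,"fingers": 0.1},
    {"rx": 0,"ry": 0,"rz": 0,"x": -0.1413,"y": -0.1446,"z": -0.13,"fingers": 0.1},
    {"rx": 0,"ry": 0,"rz": 0,"x": -0.1413,"y": -0.1446,"z": -0.13,"fingers": 0.1},
    {"rx": 0,"ry": 0,"rz": 0,"x": -0.1413,"y": -0.1446,"z": -0.13,"fingers": 0.1},
    {"rx": 0,"ry": 0,"rz": 0,"x": -0.1413,"y": -0.1446,"z": -0.13,"fingers": 0.1}
  ]
}}

```text
time: 18.68
ee_pos: [0.6109, -0.0625, 0.28]
eef_rot: [-0.001, 1.0, 0.0, 0.0]
ft_force: [-0.8, 0.4, -0.8]
width: 0.0272
```

```bash
python3 - <<'E'
from h import *
to(.6115,-.0635,.188)
c=snap('scene',f'pics/scene5.png'); P=cloud(c)
C=c['color'].astype(int)
m=(C[...,0]>150)&(C[...,1]<130)&(C[...,2]<70)&(C[...,0]-C[...,1]>70)&(P[...,2]>.1)&(abs(P[...,0]-.61)<.08)
v=P[m]; print(len(v))
for z in [.135,.15,.165,.18,.195]:
    s=v[abs(v[:,2]-z)<.006]
    if len(s)>5:
        f=least_squares(lambda c:np.hypot(*(s[:,:2]-c).T)-.014,[.61,-.05],loss='soft_l1',f_scale=.001).x; print(z,len(s),np.round(f,4))
E
```

```text
t 18.68 pos [ 0.6109 -0.0625  0.28  ] shift [-0.0005 -0.0011  0.092 ] rot [1.4e-04 3.0e-05 2.1e-04] w 0.0272 F [-0.8  0.4 -0.8] q [-0.42  0.34  0.58  1.54 -0.19  1.32  1.75]
412
0.15 30 [ 0.6325 -0.0778]
0.165 38 [ 0.6318 -0.0776]
0.18 43 [ 0.631 -0.079]
0.195 36 [ 0.6309 -0.0796]
```

View pics/scene5.png

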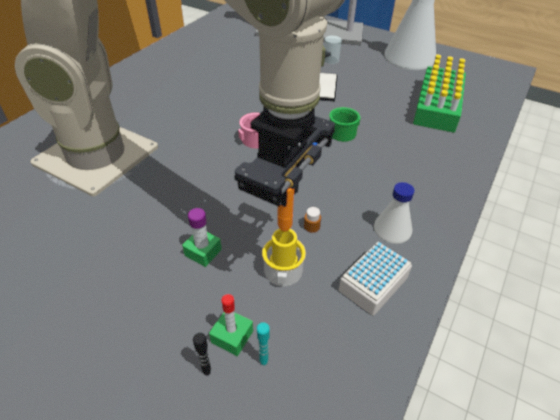

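```bash
python3 - <<'E'
from h import *
to(.6115,-.0635,.188)
c=viewer.camera('scene'); P=cloud(c)
C=c['color'].astype(int)
m=(C[...,0]>150)&(C[...,1]<130)&(C[...,2]<70)&(C[...,0]-C[...,1]>70)&(P[...,2]>.1)&(abs(P[...,0]-.61)<.08)
v=P[m]; print(len(v))
for z in [.15,.165,.18,.195]:
    s=v[abs(v[:,2]-z)<.006]
    if len(s)>5:
        f=least_squares(lambda c:np.hypot(*(s[:,:2]-c).T)-.014,[.60,-.045],loss='soft_l1',f_scale=.001).x; print(z,len(s),np.round(f,4),s[:,:2].mean(0))
E
```

```text
t 18.73 pos [ 0.611  -0.0626  0.28  ] shift [-0.0004 -0.001   0.092 ] rot [1.3e-04 6.0e-05 1.7e-04] w 0.0272 F [ 0.2 -1.1 -0.7] q [-0.42  0.34  0.58  1.54 -0.19  1.32  1.75]
407
0.15 30 [ 0.6329 -0.0767] [ 0.6212617  -0.06999848]
0.165 41 [ 0.6316 -0.0781] [ 0.62087136 -0.06988297]
0.18 44 [ 0.6299 -0.0804] [ 0.62040213 -0.07080674]
0.195 37 [ 0.6328 -0.0777] [ 0.62167055 -0.0699416 ]
```

```bash
python3 - <<'E'
from h import *
to(.6115,-.0635,.188)
c=viewer.camera('scene'); P=cloud(c)
im=cv2.resize(c['color'][170:290,240:340,::-1],None,fx=5,fy=5,interpolation=cv2.INTER_NEAREST); cv2.imwrite('pics/z5.png',im)
C=c['color'].astype(int)
H=cv2.cvtColor(c['color'],cv2.COLOR_RGB2HSV)
cx=np.array(c['xyz'])
def test(m,rad,zs,nm):
    v=P[m]
    for z in zs:
        s=v[abs(v[:,2]-z)<.005]
        if len(s)<6: continue
        d=np.array([.6115,-.0635])-cx[:2]; d/=np.linalg.norm(d); n=np.array([-d[1],d[0]])
        lat=s[:,:2]@n; dep=s[:,:2]@d
        print(nm,z,len(s),'lat mid',round((np.percentile(lat,3)+np.percentile(lat,97))/2-np.array([.6115,-.0635])@n,4),'half',round((np.percentile(lat,97)-np.percentile(lat,3))/2,4),'near+rad',round(np.percentile(dep,10)+rad-np.array([.6115,-.0635])@d,4))
near=(np.hypot(P[...,0]-.6115,P[...,1]+.0635)<.06)
test(near&(H[...,0]>22)&(H[...,0]<33)&(H[...,1]>150),.024,[.075,.085,.095],'yel')
test(near&(H[...,0]<18)&(H[...,1]>150)&(H[...,2]>100)&(P[...,2]>.12),.014,[.135,.15,.165,.18,.195],'ora')
E
```

```text
t 18.77 pos [ 0.6111 -0.0628  0.28  ] shift [-0.0004 -0.0007  0.092 ] rot [1.0e-04 5.0e-05 1.4e-04] w 0.0271 F [-0.1  0.4 -1.9] q [-0.42  0.34  0.58  1.54 -0.19  1.32  1.75]
yel 0.075 116 lat mid -0.0011 half 0.0199 near+rad 0.0011
yel 0.085 132 lat mid -0.0013 half 0.021 near+rad 0.0012
yel 0.095 142 lat mid -0.0012 half 0.021 near+rad 0.0014
ora 0.135 8 lat mid 0.0007 half 0.0061 near+rad 0.0036
ora 0.15 49 lat mid -0.0007 half 0.0118 near+rad 0.0011
ora 0.165 49 lat mid -0.0004 half 0.0116 near+rad 0.0015
ora 0.18 57 lat mid -0.0001 half 0.0116 near+rad 0.0013
ora 0.195 58 lat mid -0.0016 half 0.0113 near+rad 0.001
```

View pics/z5.png

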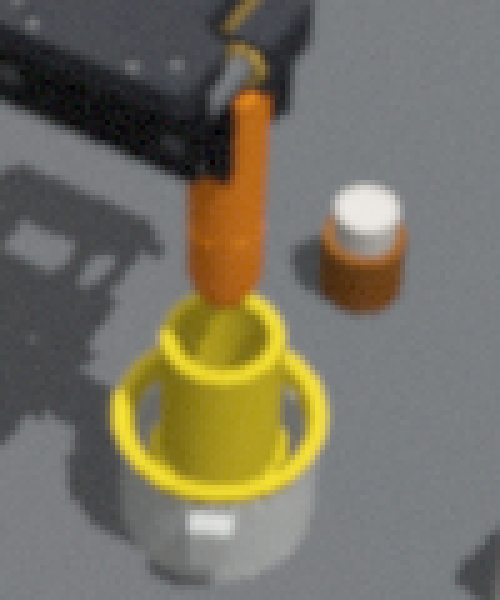

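Emit:
{"name": "drive_tool", "arguments": {
  "plan": [
    {"rx": 0,"ry": 0,"rz": 0,"x": 0,"y": 0,"z": 0.015,"fingers": 0.1},
    {"rx": 0,"ry": 0,"rz": 0,"x": 0,"y": 0,"z": 0.027,"fingers": 0.1},
    {"rx": 0,"ry": 0,"rz": 0,"x": 0,"y": 0,"z": 0.039,"fingers": 0.1},
    {"rx": 0,"ry": 0,"rz": 0,"x": 0,"y": 0,"z": 0.051,"fingers": 0.1},
    {"rx": 0,"ry": 0,"rz": 0,"x": 0,"y": 0,"z": 0.063,"fingers": 0.1},
    {"rx": 0,"ry": 0,"rz": 0,"x": 0,"y": 0,"z": 0.075,"fingers": 0.1},
    {"rx": 0,"ry": 0,"rz": 0,"x": 0,"y": 0,"z": 0.085,"fingers": 0.1},
    {"rx": 0,"ry": 0,"rz": 0,"x": 0,"y": 0,"z": 0.091,"fingers": 0.1},
    {"rx": 0,"ry": 0,"rz": 0,"x": 0,"y": 0,"z": 0.091,"fingers": 0.1},
    {"rx": 0,"ry": 0,"rz": 0,"x": 0,"y": 0,"z": 0.091,"fingers": 0.1}
  ]
}}

```text
time: 20.08
ee_pos: [0.6114, -0.0636, 0.189]
eef_rot: [0.0, 1.0, 0.0, 0.0]
ft_force: [0.2, 0.3, -0.1]
width: 0.0268
```

Emit:
{"name": "drive_tool", "arguments": {
  "plan": [
    {"rx": 0,"ry": 0,"rz": 0,"x": 0,"y": 0,"z": 0.0005,"fingers": 0.1},
    {"rx": 0,"ry": 0,"rz": 0,"x": 0,"y": 0,"z": 0.0005,"fingers": 0.5},
    {"rx": 0,"ry": 0,"rz": 0,"x": 0,"y": 0,"z": 0.0005,"fingers": 0.6},
    {"rx": 0,"ry": 0,"rz": 0,"x": 0,"y": 0,"z": 0.0005,"fingers": 0.6},
    {"rx": 0,"ry": 0,"rz": 0,"x": 0,"y": 0,"z": 0.0005,"fingers": 0.6},
    {"rx": 0,"ry": 0,"rz": 0,"x": 0,"y": 0,"z": -0.02,"fingers": 0.6},
    {"rx": 0,"ry": 0,"rz": 0,"x": 0,"y": 0,"z": -0.06,"fingers": 0.6},
    {"rx": 0,"ry": 0,"rz": 0,"x": 0,"y": 0,"z": -0.09,"fingers": 0.7},
    {"rx": 0,"ry": 0,"rz": 0,"x": 0,"y": 0,"z": -0.09,"fingers": 0.7}
  ]
}}

```text
time: 21.2
ee_pos: [0.6122, -0.0638, 0.2813]
eef_rot: [0.0, 1.0, 0.0, 0.002]
ft_force: [0.4, 0.4, 0.4]
width: 0.0596
```

```bash
python3 - <<'E'
from h import *
to(.4425,-.113,.25)
P=cloud(snap('scene',f'pics/scene6.png'))
print(top_of(P,(.6115,-.0635),.146,.014))
E
```

```text
t 21.2 pos [ 0.6122 -0.0638  0.2813] shift [ 0.1699 -0.0492  0.0305] rot [ 6.0e-05  6.9e-04 -4.0e-05] w 0.0596 F [0.4 0.4 0.4] q [-0.42  0.34  0.58  1.53 -0.19  1.32  1.75]
(106, [0.6112, -0.0642, 0.0148], [0.6117, -0.0635], 0.145)
```

View pics/scene6.png

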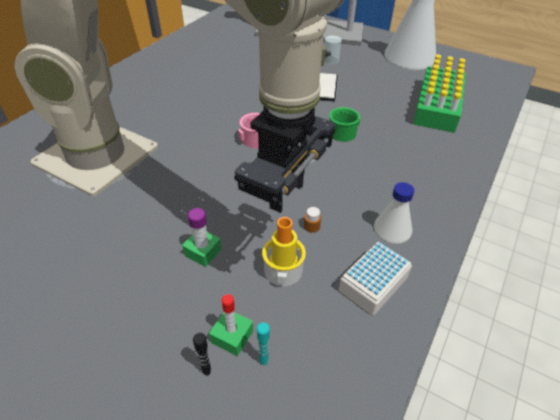

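Emit:
{"name": "drive_tool", "arguments": {
  "plan": [
    {"rx": 0,"ry": 0,"rz": 0,"x": 0.03,"y": -0.009,"z": 0.0,"fingers": 0.7},
    {"rx": 0,"ry": 0,"rz": 0,"x": 0.07,"y": -0.02,"z": 0.0,"fingers": 0.7},
    {"rx": 0,"ry": 0,"rz": 0,"x": 0.11,"y": -0.032,"z": 0.02,"fingers": 0.7},
    {"rx": 0,"ry": 0,"rz": 0,"x": 0.15,"y": -0.044,"z": 0.03,"fingers": 0.7},
    {"rx": 0,"ry": 0,"rz": 0,"x": 0.169,"y": -0.0494,"z": 0.04,"fingers": 0.7},
    {"rx": 0,"ry": 0,"rz": 0,"x": 0.169,"y": -0.0494,"z": 0.06,"fingers": 0.7},
    {"rx": 0,"ry": 0,"rz": 0,"x": 0.169,"y": -0.0494,"z": 0.06,"fingers": 0.7}
  ]
}}

```text
time: 22.12
ee_pos: [0.441, -0.1127, 0.2171]
eef_rot: [0.0, 1.0, 0.0, -0.002]
ft_force: [-0.3, 0.8, 0.6]
width: 0.0611
```

```bash
python3 - <<'E'
from h import *
to(.4425,-.113,.159)
E
```

```text
t 22.12 pos [ 0.441  -0.1127  0.2171] shift [-0.0017 -0.0003  0.0581] rot [ 2.0e-05 -5.4e-04 -1.0e-05] w 0.0611 F [-0.3  0.8  0.6] q [-0.46 -0.01  0.61  2.01  0.    1.14  1.72]
```

Emit:
{"name": "drive_tool", "arguments": {
  "plan": [
    {"rx": 0,"ry": 0,"rz": 0,"x": 0,"y": 0,"z": 0.025,"fingers": 0.7},
    {"rx": 0,"ry": 0,"rz": 0,"x": 0,"y": 0,"z": 0.05,"fingers": 0.7},
    {"rx": 0,"ry": 0,"rz": 0,"x": 0,"y": 0,"z": 0.06,"fingers": 0.7},
    {"rx": 0,"ry": 0,"rz": 0,"x": 0,"y": 0,"z": 0.06,"fingers": 0.7},
    {"rx": 0,"ry": 0,"rz": 0,"x": 0,"y": 0,"z": 0.06,"fingers": 0.1},
    {"rx": 0,"ry": 0,"rz": 0,"x": 0,"y": 0,"z": 0.06,"fingers": 0.1},
    {"rx": 0,"ry": 0,"rz": 0,"x": 0,"y": 0,"z": 0.06,"fingers": 0.1},
    {"rx": 0,"ry": 0,"rz": 0,"x": 0,"y": 0,"z": 0.06,"fingers": 0.1},
    {"rx": 0,"ry": 0,"rz": 0,"x": 0,"y": 0,"z": 0.06,"fingers": 0.1},
    {"rx": 0,"ry": 0,"rz": 0,"x": 0,"y": 0,"z": 0.06,"fingers": 0.1},
    {"rx": 0,"ry": 0,"rz": 0,"x": 0,"y": 0,"z": 0.06,"fingers": 0.1}
  ]
}}

```text
time: 23.5
ee_pos: [0.4425, -0.1129, 0.1589]
eef_rot: [0.0, 1.0, 0.0, 0.0]
ft_force: [0.4, 0.4, 3.9]
width: 0.033
```

```bash
python3 - <<'E'
from h import *
to(.463,.290,.289)
for n in ['scene','top']: print(top_of(cloud(viewer.camera(n)),(.463,.29),.106,.024))
E
```

```text
t 23.5 pos [ 0.4425 -0.1129  0.1589] shift [-0.0205  0.403  -0.13  ] rot [ 2.e-05  8.e-05 -2.e-05] w 0.033 F [0.4 0.4 3.9] q [-0.44  0.08  0.62  2.07 -0.06  1.    1.78]
(136, [0.464, 0.2912, 0.0249], [0.464, 0.2912], 0.1051)
(224, [0.4621, 0.2905, 0.0238], [0.4621, 0.2905], 0.1057)
```

Emit:
{"name": "drive_tool", "arguments": {
  "plan": [
    {"rx": 0,"ry": 0,"rz": 0,"x": 0,"y": 0,"z": -0.03,"fingers": 0.1},
    {"rx": 0,"ry": 0,"rz": 0,"x": 0,"y": 0,"z": -0.08,"fingers": 0.1},
    {"rx": 0,"ry": 0,"rz": 0,"x": -0.001,"y": 0.02,"z": -0.12,"fingers": 0.1},
    {"rx": 0,"ry": 0,"rz": 0,"x": -0.004,"y": 0.07,"z": -0.13,"fingers": 0.1},
    {"rx": 0,"ry": 0,"rz": 0,"x": -0.007,"y": 0.13,"z": -0.13,"fingers": 0.1},
    {"rx": 0,"ry": 0,"rz": 0,"x": -0.01,"y": 0.19,"z": -0.13,"fingers": 0.1},
    {"rx": 0,"ry": 0,"rz": 0,"x": -0.013,"y": 0.25,"z": -0.13,"fingers": 0.1},
    {"rx": 0,"ry": 0,"rz": 0,"x": -0.016,"y": 0.31,"z": -0.13,"fingers": 0.1},
    {"rx": 0,"ry": 0,"rz": 0,"x": -0.018,"y": 0.36,"z": -0.13,"fingers": 0.1},
    {"rx": 0,"ry": 0,"rz": 0,"x": -0.02,"y": 0.395,"z": -0.13,"fingers": 0.1},
    {"rx": 0,"ry": 0,"rz": 0,"x": -0.0205,"y": 0.4037,"z": -0.13,"fingers": 0.1},
    {"rx": 0,"ry": 0,"rz": 0,"x": -0.0205,"y": 0.4037,"z": -0.13,"fingers": 0.1}
  ]
}}

```text
time: 25.1
ee_pos: [0.4628, 0.2902, 0.2882]
eef_rot: [0.0, 1.0, -0.001, -0.0]
ft_force: [-0.0, -0.9, -0.1]
width: 0.0331
```

Emit:
{"name": "drive_tool", "arguments": {
  "plan": [
    {"rx": 0,"ry": 0,"rz": 0,"x": 0,"y": 0,"z": 0,"fingers": 0.1},
    {"rx": 0,"ry": 0,"rz": 0,"x": 0,"y": 0,"z": 0,"fingers": 0.1}
  ]
}}

```text
time: 25.35
ee_pos: [0.4631, 0.2896, 0.2889]
eef_rot: [0.001, 1.0, 0.0, 0.0]
ft_force: [-0.9, 0.4, 0.4]
width: 0.0331
```

```bash
cat >> h.py <<'E'
def prof(P,m,ctr,cx,rad,zs,nm):
    ctr=np.array(ctr); d=ctr-cx[:2]; d/=np.linalg.norm(d); n=np.array([-d[1],d[0]]); v=P[m]
    for z in zs:
        s=v[abs(v[:,2]-z)<.005]
        if len(s)<6: continue
        lat=s[:,:2]@n-ctr@n; dep=s[:,:2]@d-ctr@d
        print(nm,z,len(s),'lat',round((np.percentile(lat,3)+np.percentile(lat,97))/2,4),'half',round((np.percentile(lat,97)-np.percentile(lat,3))/2,4),'dep',round(np.percentile(dep,10)+rad,4))
E
python3 - <<'E'
from h import *
to(.463,.2908,.191)
c=snap('scene','pics/scene7.png'); P=cloud(c); cx=np.array(c['xyz'])
cv2.imwrite('pics/z7.png',cv2.resize(c['color'][40:170,250:370,::-1],None,fx=4,fy=4))
H=cv2.cvtColor(c['color'],cv2.COLOR_RGB2HSV); ctr=(.463,.2908)
near=np.hypot(P[...,0]-ctr[0],P[...,1]-ctr[1])<.05
prof(P,near&(H[...,0]>100)&(H[...,0]<125)&(H[...,1]>120)&(P[...,2]<.11),ctr,cx,.024,[.075,.085,.095],'blue')
prof(P,near&(H[...,1]<90)&(H[...,2]>110)&(P[...,2]>.13),ctr,cx,.014,[.155,.165,.175,.185,.195,.205],'tube')
E
```

```text
t 25.35 pos [0.4631 0.2896 0.2889] shift [0.0001 0.0012 0.0979] rot [ 3.0e-05  3.0e-05 -2.7e-04] w 0.0331 F [-0.9  0.4  0.4] q [-0.84  0.16  0.22  1.69 -0.04  1.3   0.96]
blue 0.075 59 lat -0.0006 half 0.0228 dep 0.0013
blue 0.085 82 lat 0.0004 half 0.0211 dep 0.0015
blue 0.095 101 lat -0.0021 half 0.02 dep 0.0025
tube 0.155 38 lat 0.0002 half 0.0132 dep -0.0007
tube 0.165 43 lat 0.0005 half 0.0133 dep -0.0013
tube 0.175 39 lat -0.0003 half 0.0119 dep -0.0019
tube 0.185 44 lat -0.0007 half 0.013 dep -0.0008
tube 0.195 43 lat -0.0002 half 0.0129 dep -0.0021
tube 0.205 43 lat 0.0004 half 0.0129 dep -0.0006
```

View pics/z7.png

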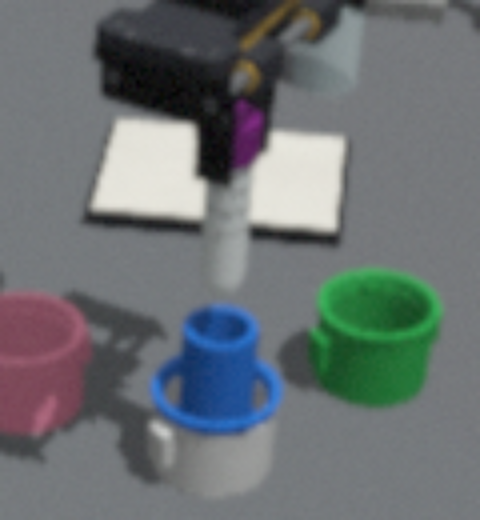

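Emit:
{"name": "drive_tool", "arguments": {
  "plan": [
    {"rx": 0,"ry": 0,"rz": 0,"x": 0.0005,"y": 0.001,"z": 0.02,"fingers": 0.1},
    {"rx": 0,"ry": 0,"rz": 0,"x": 0.0005,"y": 0.001,"z": 0.032,"fingers": 0.1},
    {"rx": 0,"ry": 0,"rz": 0,"x": 0.0005,"y": 0.001,"z": 0.044,"fingers": 0.1},
    {"rx": 0,"ry": 0,"rz": 0,"x": 0.0005,"y": 0.001,"z": 0.056,"fingers": 0.1},
    {"rx": 0,"ry": 0,"rz": 0,"x": 0.0005,"y": 0.001,"z": 0.068,"fingers": 0.1},
    {"rx": 0,"ry": 0,"rz": 0,"x": 0.0005,"y": 0.001,"z": 0.08,"fingers": 0.1},
    {"rx": 0,"ry": 0,"rz": 0,"x": 0.0005,"y": 0.001,"z": 0.09,"fingers": 0.1},
    {"rx": 0,"ry": 0,"rz": 0,"x": 0.0005,"y": 0.001,"z": 0.096,"fingers": 0.1},
    {"rx": 0,"ry": 0,"rz": 0,"x": 0.0005,"y": 0.001,"z": 0.0975,"fingers": 0.1},
    {"rx": 0,"ry": 0,"rz": 0,"x": 0.0005,"y": 0.001,"z": 0.0975,"fingers": 0.1},
    {"rx": 0,"ry": 0,"rz": 0,"x": 0.0005,"y": 0.001,"z": 0.0975,"fingers": 0.1}
  ]
}}

```text
time: 26.78
ee_pos: [0.4625, 0.2919, 0.1916]
eef_rot: [0.0, 1.0, 0.0, 0.0]
ft_force: [0.2, 0.9, 0.3]
width: 0.0333
```

Emit:
{"name": "drive_tool", "arguments": {
  "plan": [
    {"rx": 0,"ry": 0,"rz": 0,"x": 0,"y": 0,"z": 0,"fingers": 0.5},
    {"rx": 0,"ry": 0,"rz": 0,"x": 0,"y": 0,"z": 0,"fingers": 0.7},
    {"rx": 0,"ry": 0,"rz": 0,"x": 0,"y": 0,"z": 0,"fingers": 0.7},
    {"rx": 0,"ry": 0,"rz": 0,"x": 0,"y": 0,"z": 0,"fingers": 0.7},
    {"rx": 0,"ry": 0,"rz": 0,"x": 0,"y": 0,"z": -0.02,"fingers": 0.7},
    {"rx": 0,"ry": 0,"rz": 0,"x": 0,"y": 0,"z": -0.06,"fingers": 0.7},
    {"rx": 0,"ry": 0,"rz": 0,"x": 0,"y": 0,"z": -0.085,"fingers": 0.5},
    {"rx": 0,"ry": 0,"rz": 0,"x": 0,"y": 0,"z": -0.085,"fingers": 0.5}
  ]
}}

```text
time: 27.78
ee_pos: [0.4631, 0.2922, 0.2782]
eef_rot: [0.0, 1.0, 0.001, 0.001]
ft_force: [0.2, -0.4, -1.0]
width: 0.0483
```

```bash
python3 - <<'E'
from h import *
to(.6085,-.2415,.276)
c=snap('scene','pics/scene8.png'); P=cloud(c)
print(top_of(P,(.463,.29),.153,.017))
E
```

```text
t 27.77 pos [0.4631 0.2922 0.2782] shift [-0.1455 -0.5337  0.0013] rot [ 4.0e-04  4.5e-04 -3.0e-05] w 0.0483 F [ 0.2 -0.4 -1. ] q [-0.84  0.16  0.22  1.7  -0.04  1.27  0.96]
(106, [0.4645, 0.29, 0.0175], [0.4638, 0.2903], 0.1529)
```

Emit:
{"name": "drive_tool", "arguments": {
  "plan": [
    {"rx": 0,"ry": 0,"rz": 0,"x": -0.009,"y": -0.032,"z": 0,"fingers": 0.5},
    {"rx": 0,"ry": 0,"rz": 0,"x": -0.022,"y": -0.08,"z": 0,"fingers": 0.5},
    {"rx": 0,"ry": 0,"rz": 0,"x": -0.036,"y": -0.133,"z": 0,"fingers": 0.5},
    {"rx": 0,"ry": 0,"rz": 0,"x": -0.051,"y": -0.187,"z": 0,"fingers": 0.5},
    {"rx": 0,"ry": 0,"rz": 0,"x": -0.066,"y": -0.24,"z": 0,"fingers": 0.5},
    {"rx": 0,"ry": 0,"rz": 0,"x": -0.08,"y": -0.293,"z": 0,"fingers": 0.5},
    {"rx": 0,"ry": 0,"rz": 0,"x": -0.095,"y": -0.347,"z": 0,"fingers": 0.5},
    {"rx": 0,"ry": 0,"rz": 0,"x": -0.109,"y": -0.4,"z": 0,"fingers": 0.5},
    {"rx": 0,"ry": 0,"rz": 0,"x": -0.124,"y": -0.453,"z": 0,"fingers": 0.5},
    {"rx": 0,"ry": 0,"rz": 0,"x": -0.137,"y": -0.5,"z": 0,"fingers": 0.5},
    {"rx": 0,"ry": 0,"rz": 0,"x": -0.146,"y": -0.5334,"z": 0,"fingers": 0.5},
    {"rx": 0,"ry": 0,"rz": 0,"x": -0.146,"y": -0.5334,"z": 0,"fingers": 0.5}
  ]
}}

```text
time: 29.32
ee_pos: [0.6072, -0.2449, 0.2742]
eef_rot: [0.002, 1.0, -0.001, -0.002]
ft_force: [-0.3, 0.3, -0.5]
width: 0.0434
```

Emit:
{"name": "drive_tool", "arguments": {
  "plan": [
    {"rx": 0,"ry": 0,"rz": 0,"x": 0,"y": 0,"z": 0.03,"fingers": 0.5},
    {"rx": 0,"ry": 0,"rz": 0,"x": 0,"y": 0,"z": 0.05,"fingers": 0.5},
    {"rx": 0,"ry": 0,"rz": 0,"x": 0,"y": 0,"z": 0.05,"fingers": 0.5},
    {"rx": 0,"ry": 0,"rz": 0,"x": 0,"y": 0,"z": 0.05,"fingers": 0.5}
  ]
}}

```text
time: 29.82
ee_pos: [0.6086, -0.2414, 0.2269]
eef_rot: [-0.0, 1.0, -0.0, 0.0]
ft_force: [-0.3, -0.2, 0.2]
width: 0.0436
```

```bash
python3 - <<'E'
from h import *
to(.6085,-.2415,.163)
c=snap('scene','pics/scene9.png'); P=cloud(c)
cv2.imwrite('pics/z9.png',cv2.resize(c['color'][230:390,140:320,::-1],None,fx=4,fy=4))
print(top_of(P,(.607,-.24),.126,.0105))
E
```

```text
t 29.82 pos [ 0.6086 -0.2414  0.2269] shift [ 0.0001 -0.0001  0.0639] rot [-1.0e-05  1.2e-04  4.0e-05] w 0.0436 F [-0.3 -0.2  0.2] q [-0.11  0.48  0.57  1.49 -0.26  1.25  2.07]
(117, [0.61, -0.241, 0.0101], [0.6095, -0.2417], 0.1262)
```

View pics/z9.png

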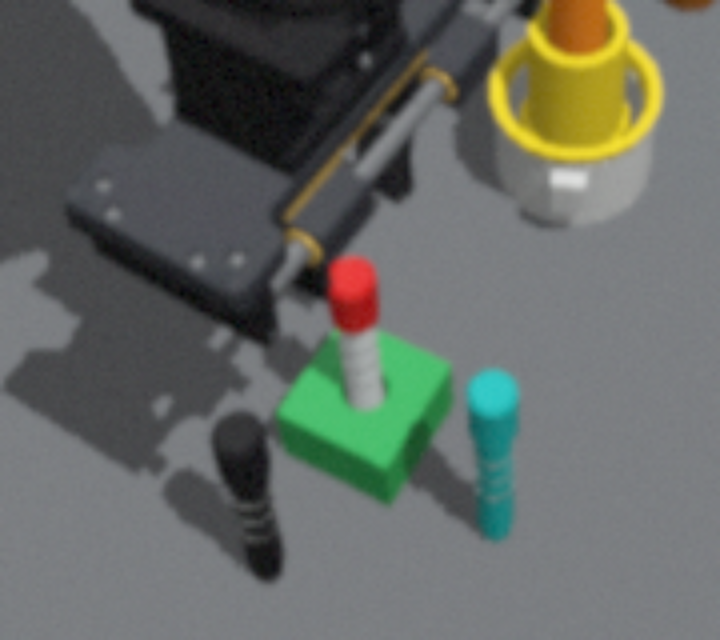

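Emit:
{"name": "drive_tool", "arguments": {
  "plan": [
    {"rx": 0,"ry": 0,"rz": 0,"x": 0,"y": 0,"z": 0.025,"fingers": 0.5},
    {"rx": 0,"ry": 0,"rz": 0,"x": 0,"y": 0,"z": 0.05,"fingers": 0.5},
    {"rx": 0,"ry": 0,"rz": 0,"x": 0,"y": 0,"z": 0.063,"fingers": 0.5},
    {"rx": 0,"ry": 0,"rz": 0,"x": 0,"y": 0,"z": 0.063,"fingers": 0.5},
    {"rx": 0,"ry": 0,"rz": 0,"x": 0,"y": 0,"z": 0.063,"fingers": 0.05},
    {"rx": 0,"ry": 0,"rz": 0,"x": 0,"y": 0,"z": 0.063,"fingers": 0.05},
    {"rx": 0,"ry": 0,"rz": 0,"x": 0,"y": 0,"z": 0.063,"fingers": 0.05},
    {"rx": 0,"ry": 0,"rz": 0,"x": 0,"y": 0,"z": 0.063,"fingers": 0.05},
    {"rx": 0,"ry": 0,"rz": 0,"x": 0,"y": 0,"z": 0.063,"fingers": 0.05},
    {"rx": 0,"ry": 0,"rz": 0,"x": 0,"y": 0,"z": 0.063,"fingers": 0.05}
  ]
}}

```text
time: 31.12
ee_pos: [0.6086, -0.2418, 0.1637]
eef_rot: [0.0, 1.0, -0.0, 0.0]
ft_force: [-0.1, -0.0, 4.7]
width: 0.0209
```

```bash
python3 - <<'E'
from h import *
to(.6115,-.0635,.163+.165)
for n in ['scene','top']: print(top_of(cloud(viewer.camera(n)),(.6115,-.0635),.146,.014))
E
```

```text
t 31.12 pos [ 0.6086 -0.2418  0.1637] shift [-0.0031  0.1782 -0.1643] rot [-2.0e-05  1.4e-04 -1.0e-05] w 0.0209 F [-0.1 -0.   4.7] q [-0.09  0.54  0.55  1.55 -0.3   1.14  2.09]
(109, [0.6123, -0.0634, 0.014], [0.6124, -0.0634], 0.1452)
(85, [0.6099, -0.0636, 0.0139], [0.6102, -0.0637], 0.1461)
```

Emit:
{"name": "drive_tool", "arguments": {
  "plan": [
    {"rx": 0,"ry": 0,"rz": 0,"x": 0,"y": 0,"z": -0.03,"fingers": 0.05},
    {"rx": 0,"ry": 0,"rz": 0,"x": 0,"y": 0,"z": -0.08,"fingers": 0.05},
    {"rx": 0,"ry": 0,"rz": 0,"x": 0,"y": 0,"z": -0.13,"fingers": 0.05},
    {"rx": 0,"ry": 0,"rz": 0,"x": 0,"y": 0.02,"z": -0.16,"fingers": 0.05},
    {"rx": 0,"ry": 0,"rz": 0,"x": -0.001,"y": 0.06,"z": -0.165,"fingers": 0.05},
    {"rx": 0,"ry": 0,"rz": 0,"x": -0.0015,"y": 0.105,"z": -0.165,"fingers": 0.05},
    {"rx": 0,"ry": 0,"rz": 0,"x": -0.002,"y": 0.15,"z": -0.165,"fingers": 0.05},
    {"rx": 0,"ry": 0,"rz": 0,"x": -0.0026,"y": 0.172,"z": -0.165,"fingers": 0.05},
    {"rx": 0,"ry": 0,"rz": 0,"x": -0.0026,"y": 0.178,"z": -0.165,"fingers": 0.05},
    {"rx": 0,"ry": 0,"rz": 0,"x": -0.0026,"y": 0.178,"z": -0.165,"fingers": 0.05},
    {"rx": 0,"ry": 0,"rz": 0,"x": -0.0026,"y": 0.178,"z": -0.165,"fingers": 0.05},
    {"rx": 0,"ry": 0,"rz": 0,"x": -0.0026,"y": 0.178,"z": -0.165,"fingers": 0.05}
  ]
}}

```text
time: 32.72
ee_pos: [0.6108, -0.0649, 0.3282]
eef_rot: [0.001, 1.0, -0.0, -0.0]
ft_force: [0.0, -0.0, 0.3]
width: 0.0207
```

```bash
python3 - <<'E'
from h import *
to(.6112,-.0635,.2337)
c=snap('scene','pics/scene10.png'); P=cloud(c); cx=np.array(c['xyz'])
cv2.imwrite('pics/z10.png',cv2.resize(c['color'][130:290,210:370,::-1],None,fx=4,fy=4))
H=cv2.cvtColor(c['color'],cv2.COLOR_RGB2HSV); ctr=(.6112,-.0635)
near=np.hypot(P[...,0]-ctr[0],P[...,1]-ctr[1])<.05
prof(P,near&(H[...,0]<18)&(H[...,1]>150)&(P[...,2]<.148)&(P[...,2]>.108),ctr,cx,.014,[.117,.127,.137],'ora')
prof(P,near&(H[...,1]<90)&(H[...,2]>110)&(P[...,2]>.15),ctr,cx,.008,[.185,.195,.205,.215,.225,.235,.245],'tube')
c=snap('top','pics/top10.png')
E
```

```text
t 32.73 pos [ 0.6108 -0.0649  0.3282] shift [-0.0004  0.0014  0.0945] rot [-4.0e-05 -1.0e-05 -3.1e-04] w 0.0207 F [ 0.  -0.   0.3] q [-0.39  0.31  0.54  1.46 -0.16  1.41  1.72]
ora 0.117 46 lat -0.0005 half 0.0109 dep 0.0001
ora 0.127 65 lat -0.0006 half 0.0111 dep 0.0009
ora 0.137 90 lat -0.0008 half 0.0113 dep 0.0012
tube 0.185 34 lat 0.0007 half 0.0071 dep -0.0008
tube 0.195 37 lat 0.0009 half 0.0071 dep -0.0005
tube 0.205 36 lat 0.0011 half 0.007 dep -0.0004
tube 0.215 42 lat 0.0004 half 0.0078 dep -0.0009
tube 0.225 40 lat 0.0006 half 0.0077 dep -0.0002
tube 0.235 38 lat 0.0007 half 0.0075 dep -0.0008
tube 0.245 32 lat -0.0006 half 0.0059 dep -0.001
```

View pics/z10.png

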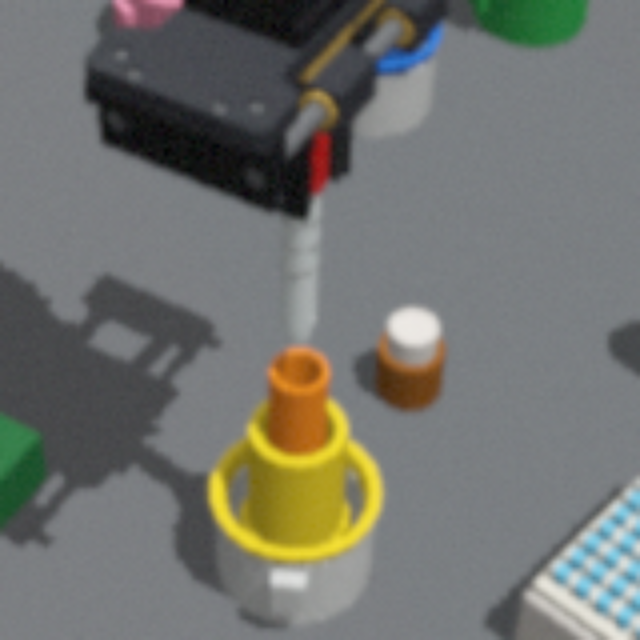

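Emit:
{"name": "drive_tool", "arguments": {
  "plan": [
    {"rx": 0,"ry": 0,"rz": 0,"x": -0.0004,"y": 0.0003,"z": 0.005,"fingers": 0.05},
    {"rx": 0,"ry": 0,"rz": 0,"x": -0.0004,"y": 0.0003,"z": 0.012,"fingers": 0.05},
    {"rx": 0,"ry": 0,"rz": 0,"x": -0.0004,"y": 0.0003,"z": 0.02,"fingers": 0.05},
    {"rx": 0,"ry": 0,"rz": 0,"x": -0.0004,"y": 0.0003,"z": 0.028,"fingers": 0.05},
    {"rx": 0,"ry": 0,"rz": 0,"x": -0.0004,"y": 0.0003,"z": 0.036,"fingers": 0.05},
    {"rx": 0,"ry": 0,"rz": 0,"x": -0.0004,"y": 0.0003,"z": 0.046,"fingers": 0.05},
    {"rx": 0,"ry": 0,"rz": 0,"x": -0.0004,"y": 0.0003,"z": 0.058,"fingers": 0.05},
    {"rx": 0,"ry": 0,"rz": 0,"x": -0.0004,"y": 0.0003,"z": 0.07,"fingers": 0.05},
    {"rx": 0,"ry": 0,"rz": 0,"x": -0.0004,"y": 0.0003,"z": 0.082,"fingers": 0.05},
    {"rx": 0,"ry": 0,"rz": 0,"x": -0.0004,"y": 0.0003,"z": 0.09,"fingers": 0.05},
    {"rx": 0,"ry": 0,"rz": 0,"x": -0.0004,"y": 0.0003,"z": 0.0935,"fingers": 0.05},
    {"rx": 0,"ry": 0,"rz": 0,"x": -0.0004,"y": 0.0003,"z": 0.0935,"fingers": 0.05}
  ]
}}

```text
time: 34.33
ee_pos: [0.6113, -0.0633, 0.2347]
eef_rot: [0.0, 1.0, 0.0, -0.0]
ft_force: [-0.3, -0.3, -0.8]
width: 0.0205
```

```bash
python3 - <<'E'
from h import *
to(.6112,-.0635,.2337)
c=snap('scene','pics/scene11.png')
cv2.imwrite('pics/z11.png',cv2.resize(c['color'][130:290,210:370,::-1],None,fx=4,fy=4))
E
```

```text
t 34.33 pos [ 0.6113 -0.0633  0.2347] shift [ 0.0001 -0.0002  0.001 ] rot [ 1.e-05 -1.e-05 -1.e-05] w 0.0205 F [-0.3 -0.3 -0.8] q [-0.38  0.37  0.52  1.59 -0.19  1.23  1.74]
```

View pics/z11.png

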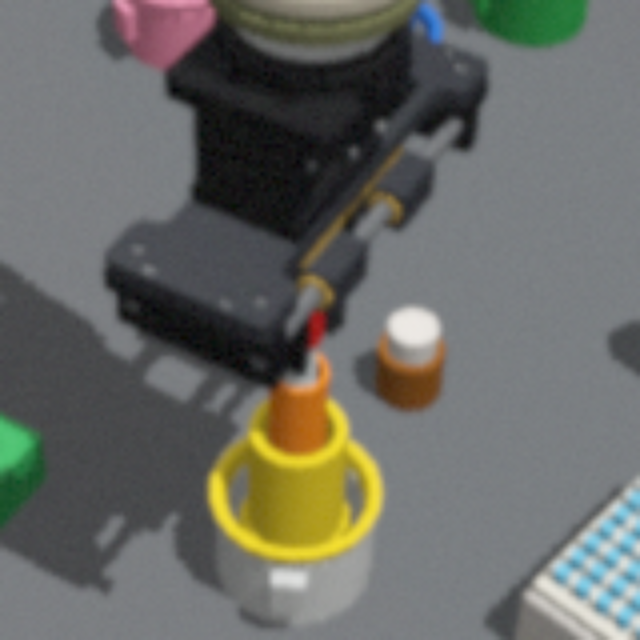

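In the bore. Release and rise well clear.

Emit:
{"name": "drive_tool", "arguments": {
  "plan": [
    {"rx": 0,"ry": 0,"rz": 0,"x": 0,"y": 0,"z": 0.0005,"fingers": 0.3},
    {"rx": 0,"ry": 0,"rz": 0,"x": 0,"y": 0,"z": 0.0005,"fingers": 0.55},
    {"rx": 0,"ry": 0,"rz": 0,"x": 0,"y": 0,"z": 0.0005,"fingers": 0.55},
    {"rx": 0,"ry": 0,"rz": 0,"x": 0,"y": 0,"z": 0.0005,"fingers": 0.55},
    {"rx": 0,"ry": 0,"rz": 0,"x": 0,"y": 0,"z": -0.02,"fingers": 0.55},
    {"rx": 0,"ry": 0,"rz": 0,"x": 0,"y": 0,"z": -0.06,"fingers": 0.55},
    {"rx": 0,"ry": 0,"rz": 0,"x": 0,"y": 0,"z": -0.1,"fingers": 0.55},
    {"rx": 0,"ry": 0,"rz": 0,"x": 0.06,"y": 0,"z": -0.1,"fingers": 0.55},
    {"rx": 0,"ry": 0,"rz": 0,"x": 0.12,"y": 0,"z": -0.1,"fingers": 0.55},
    {"rx": 0,"ry": 0,"rz": 0,"x": 0.17,"y": 0,"z": -0.1,"fingers": 0.55},
    {"rx": 0,"ry": 0,"rz": 0,"x": 0.17,"y": 0,"z": -0.1,"fingers": 0.55},
    {"rx": 0,"ry": 0,"rz": 0,"x": 0.17,"y": 0,"z": -0.1,"fingers": 0.55}
  ]
}}

```text
time: 35.88
ee_pos: [0.4418, -0.0632, 0.3352]
eef_rot: [-0.0, 1.0, 0.0, 0.001]
ft_force: [0.3, 0.1, -0.1]
width: 0.0475
```

```bash
python3 - <<'E'
from h import *
to(.6112,-.0635,.2337)
for n in ['scene','top']:
    P=cloud(snap(n,f'pics/{n}12.png'))
    print(n,'thin',top_of(P,(.6112,-.0635),.196,.0105),'red',top_of(P,(.6112,-.0635),.146,.014,.004),'wide',top_of(P,(.463,.29),.153,.017),'ab',top_of(P,(.463,.29),.106,.024,.004),'ay',top_of(P,(.6112,-.0635),.106,.024,.004),'vial',top_of(P,(.60,.069),.05,.019))
E
```

```text
t 35.88 pos [ 0.4418 -0.0632  0.3352] shift [-0.1693 -0.0004  0.1017] rot [1.1e-04 2.2e-04 3.0e-05] w 0.0475 F [ 0.3  0.1 -0.1] q [-0.5  -0.13  0.5   1.86  0.06  1.4   1.55]
scene thin (98, [0.6128, -0.064, 0.0105], [0.6132, -0.0641], 0.1959) red (87, [0.6119, -0.0638, 0.0137], [0.6119, -0.0635], 0.146) wide (106, [0.4652, 0.2898, 0.0178], [0.4635, 0.2903], 0.1531) ab (107, [0.4639, 0.2897, 0.0246], [0.4643, 0.291], 0.1058) ay (205, [0.6128, -0.0641, 0.0244], [0.6128, -0.0635], 0.1062) vial (120, [0.6062, 0.074, 0.0145], [0.6011, 0.0763], 0.0507)
top thin (108, [0.6105, -0.063, 0.0104], [0.6105, -0.0632], 0.1962) red (57, [0.6099, -0.0633, 0.0138], [0.6105, -0.0639], 0.1461) wide (267, [0.4615, 0.2909, 0.0173], [0.4616, 0.2908], 0.153) ab (154, [0.4621, 0.2903, 0.0239], [0.462, 0.2908], 0.1058) ay (163, [0.6103, -0.0631, 0.0238], [0.6104, -0.0631], 0.106) vial (131, [0.6045, 0.0732, 0.014], [0.6022, 0.079], 0.0503)
```

View pics/scene12.png

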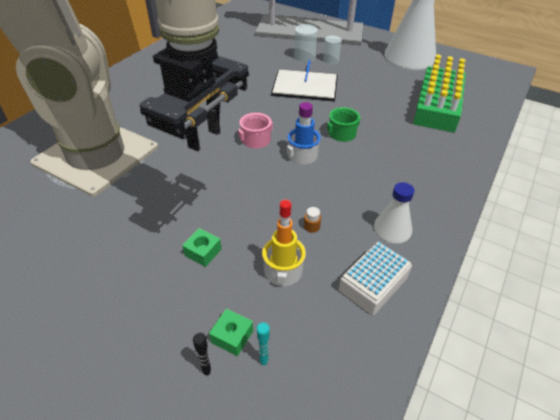

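Both stacks are home and upright: the purple cap at pixel (306,110) over blue, the red cap at (285,209) over orange and yellow. The bystanders haven't moved. Handing in.

```bash
python3 -c "
from h import *
print(workorder.close_job())"
```

```text
the job is handed in; nothing more can be done
None
```

I loaded the two buckets in the order asked and handed the job in at about 36 s of the 136 s allowed; no verdict was reported.

1. **Adapters:** The blue adapter went into the blue-rimmed bucket, then the yellow adapter into the yellow-rimmed one.
2. **Reducer:** The orange sleeve went into the yellow adapter before either tube was moved.
3. **Tubes:** The purple-capped tube went into the blue adapter, then the red-capped tube into the reducer.

My last checks, just before handing in, used the depth images from both cameras:

- **Seating height:** The tops measured 0.106 m for both adapters, 0.146 m for the reducer, 0.153 m for the wide tube and 0.196 m for the thin tube. These match the fully seated heights to about 1 mm.
- **Centring:** Each part was within about 2 mm of its holder's axis in both cameras. The two cameras disagreed with each other by about 2 mm in x, which is within their calibration.
- **Bystanders:** The vial measured where it started. I checked the flask and the tip box by eye only, and they looked unmoved.
- **Gripper:** It was open and clear of everything, and the wrist force was near zero.

No check failed.

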